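# Load a glass blank and crank it to the burner mark

### The job

Take the necked glass blank off the free-turning turntable and stand it, without dropping it, wholly on the round pad of the slide carriage. Then crank the handwheel until the carriage's pointer lines up with the pointer of the index clip on the scale, so that the blank stands at its working distance from the burner, and let go. Leave the other two glass pieces standing on the turntable and do not push the other bench items about.

Things in the scene. Friction and masses are not known exactly. Their poses are not given: they have to be found in the camera images.
- unit: Fixed bench slide: grey bed 120 mm (x) by 370 mm (y), two rails, aluminium scale bar along its +x side; gearbox (100 x 100 mm, 62 mm high) with the handwheel at slide y = -240 mm. Origin: underside, middle of the bed. Its axes are 'slide x, y, z' below: z up, y runs from the handwheel to the burner.
- nozzle (a point): Tip of the unlit burner's nozzle (30 mm diameter), 125 mm above the table at slide x = 0, y = +94 mm; it points to slide -y. The burner's post stands at slide y = +172 mm; the burner is 140 mm high.
- pad (a point): Centre of the top face of the round dark flat pad (76 mm diameter, 76 mm above the table) on the carriage. The carriage is aluminium, 105 mm (x) by 90 mm (y), its top 70 mm above the table. The pad centre starts at slide x = 0, y = -60 mm and moves along slide y.
- pointer (a point): Top of the tip of the carriage's pointer (3 mm wide, dark steel, points to slide +x over the scale, 53 mm above the table). Moves with the carriage; axes are those of the slide.
- mark (a point): Top of the tip of the index clip's pointer (3 mm wide, dark steel, 53 mm above the table), which points to slide -x towards the carriage's pointer. The clip (22 mm wide, 58 mm high) is clamped on the outer edge of the scale bar, 22 to 46 mm from the carriage pointer's start. In line, both tips have the same slide y, 4 mm apart.
- carriage (a joint): Travel of the carriage along slide +y in m: 0 at its start, against the end stop nearer the handwheel; 0.085 at the other end. 20 mm for one turn of the handwheel. The screw locks it: it cannot be pushed by hand.
- wheel: Handwheel: solid disc, 62 mm radius with its rim, 8 to 10 mm thick (16 mm at the hub). Origin on its axis, at the disc's underside, at slide (-25, -240, +95) mm; it turns with the wheel. Axis: own z, leaning 20 degrees from vertical towards slide -x (in slide axes -0.342, 0, 0.940). Own x points to the crank handle.
- wheel_top (a point): Point on the wheel's axis, 16 mm above its underside. Clockwise, seen from above, drives the carriage to slide +y, away from the wheel; about 3 N at the handle. The screw is worn: up to 35 degrees of free play before the carriage follows; the wheel starts anywhere in it. On reversing, all of it must be taken up again.
- knob (a point): Middle of the crank handle: black cylinder, 18 mm diameter, 48 mm long (26 mm below to 22 mm above this point), parallel with the wheel's axis and 45 mm from it, spinning freely about itself. The point lies 38 mm above the wheel's underside, measured along the axis (30 mm above its face), and goes round with the wheel.
- blank: Necked glass blank, 90 mm tall, 110 g or so: round foot 46 mm diameter up to 42 mm, shoulder, then neck 28 mm diameter from 54 to 90 mm. Origin: centre of its underside, z up. The only piece with a straight narrow neck and the tallest of three on the turntable.
- stand: Fixed base of the turntable; origin on the table at the turntable's axis. The wooden disc on it, 200 mm in diameter, has its top 42 mm above the table and spins freely about the vertical. The three glass pieces stand about 62 mm from the axis, some 120 degrees apart.
- tumbler: Open glass cup on the turntable, about 48 mm diameter, 60 mm tall; origin at the centre of its underside, z up. Stays on the turntable, standing.
- cone: Solid tapered glass stopper on the turntable, 46 mm diameter at the foot, 26 mm at the top, 55 mm tall; origin at the centre of its underside, z up. Stays on the turntable, standing.
- paddle: Flat spatula-like tool, 200 mm long, lying on the bench; bystander.
- crucible: White ceramic cup, 64 mm diameter, 50 mm tall, on the bench; bystander.
- jar: Closed jar, 60 mm diameter, 90 mm tall, on the bench; bystander.
- corkring: Cork ring, 90 mm diameter, 25 mm high, on the bench; bystander.
- block: Dark steel-coloured block 60 x 40 x 30 mm on the bench; bystander.
Mind the look-alikes: they are no part of the job. Leave any pink look-alike of the blank alone. There is more than one size of the stand; the job needs the larger.

How it is judged:
By the outcome, as a careful person would: the job done as asked, in the order asked, and still so for the second after the job is handed in, with the robot touching nothing.
It also fails if it takes over 72 s, if anything falls off the work surface, if the arm or the gripper's body presses on something with over 40 N, if the wrist force passes 120 N, or if a joint passes its speed limit or range.

### The arm

A 6-joint arm with a two-finger parallel gripper is mounted at the origin on the work surface. World frame = base frame: x ahead of the robot, y to its left, z up, the work surface at z = 0. Lengths are in m, angles in degrees, forces in N, time in s.
With the tool pointing down it reaches from about 0.35 to 0.875 m from the base axis. Payload 4.2 kg.
Tool frame: the origin (TCP) lies midway between the tips of the shut fingers; the grasp point (between the pads) lies r.grasp_offset behind it (r.grasp_offset is the distance from the TCP to the grasp point, in m); z points along the fingers, y is the direction in which the jaws open and shut (so a half turn about z gives the same grasp; the last joint's range is limited). The gripper opens to 87 mm and grips with 3 to 60 N. Pads are 19 mm wide; open, the fingers measure 117 mm over their backs; the gripper's body (75 mm by 190 mm) begins 51 mm behind the grasp point.
Start: joints at [79.16, 22.042, 0.453, 0, -68.411, -14.817], TCP at [0.271, 0.563, 0.223] pointing down, gripper open.
Joint ranges: [-179.83, 179.83], [-69.29, 118.12], [-61.27, 80.66], [-181.25, 117.63], [-171.15, -9.14], [-177.46, 177.46]. Speed limits (degrees/s): [159.86, 159.86, 180, 180, 180, 180].

### API

Orientations are given as a 3x3 rotation matrix whose columns are the frame's x, y, z axes.
In Python, from station import sense, optics, r gives the robot as it stands. The module is installed in compiled form; this text tells all that it offers.
- The arm moves only by the tool servo_tool, never from a script. Its argument "deltas" is a list of rows, each an object with "slide": the shift along the tool's x, y, z in units of 25 mm (1.0 is 25 mm), a list of three; "spin": the turn about the tool's z in units of 8 degrees (1.0 is 8 degrees). A call has 1 to 10 rows; each row shifts and turns the pose as measured when the row begins, along the tool's axes as they then stand; what a row does not reach is not made up. A row lasts 1/10 s, in which the tool goes at most 50 mm and 8.59 degrees, less where a joint would pass 70% of its speed; a pose out of reach is approached as far as the arm can. A call is refused whole if a number of a shift passes 1 or a number of a turn 1, either way. A call with a gripper value outside its range is refused whole. "gripper" is the closure in counts, from 0 (fully open) to 255 (shut), set as the call begins (left out, the last holds). The fingers move at their own pace and stop on an object; the grip force is fixed at half the most. Time passes only in rows, so rows that do not move let the fingers close. It gives the time, the measured TCP pose, the force and the opening at its end, in the units of the state.
- sense(): the state, without advancing time (a new reading comes with each control period).
- optics.capture(name): name is "scene" or "top" or "wrist"; returns a dict with "frame" (420x560x3 uint8, red, green, blue), "camera_matrix" (3x3 intrinsics, pixels), "eye" and "rotation" of the camera in the world. Camera axes: x right, y down, z forward; pixel columns grow to the right and rows downward; lengths in m; the calibration is good to about 2 mm. The wrist camera is an equidistant fisheye: a pixel r from the principal point sees the ray r / f radians off the axis. A picture is of the moment at which its call begins. There is no depth.
- r.finish_job(): hands the job in, once; it reports no verdict.
The state is a dict: "time_s": time; "joints": joint angles; "joint_velocities": joint speeds; "effort": joint torques, N m; "tcp_pos": TCP position; "ee_rot": TCP orientation; "wrist_force": force on the tool from outside, world axes, zero at the start; "moment": the same for the moment, N m; "gripper_width": opening from 0.0 (shut) to 1.0 (fully open).
Only numpy, scipy, OpenCV 4.12 (cv2) and the standard library are available. Lean on these libraries where they do the work, as an engineer would, in place of code of your own. Each camera call takes 0.05 s, during which the arm holds its last target.

## Working session

There is one attempt and no reset: what is moved stays moved. The work goes in short steps, Python scripts to look and compute and a tool call to move; the robot and the scene stay as the last step left them, time stands still between calls to the robot, and variables do not carry over. Pictures are saved under pics/ and viewed, and the job is handed in when it is done.

Besides the shell and the picture viewer there is one more tool, called after ">>>" as name(argument=value, ...) on one line, values as JSON. servo_tool: Moves the arm, as the interface text tells. Its arguments: {"type":"object","properties":{"deltas":{"type":"array"},"gripper":{"type":"number"}},"required":["deltas"]}

```bash
mkdir -p pics; python3 - <<'E'
from station import sense, optics, r
import cv2,numpy as np,pickle
s=sense();print({k:np.round(v,3).tolist() for k,v in s.items()});print(r.grasp_offset)
d={}
for n in("scene","top","wrist"):
    c=optics.capture(n);d[n]=c;cv2.imwrite(f"pics/{n}0.png",c["frame"][:,:,::-1]);print(n,c["camera_matrix"],c["eye"],c["rotation"])
pickle.dump(d,open("cap0.pkl","wb"))
E
```

```text
{'time_s': 0.0, 'joints': [79.16, 22.092, 0.377, -0.029, -68.41, -14.816], 'joint_velocities': [0.003, -0.02, -0.113, 0.044, 0.023, -0.156], 'effort': [-0.0, -39.067, 18.741, 4.22, 0.011, -0.0], 'tcp_pos': [0.27, 0.563, 0.221], 'ee_rot': [[0.901, -0.433, -0.001], [-0.433, -0.901, -0.002], [0.0, 0.002, -1.0]], 'wrist_force': [-0.11, 0.669, 0.276], 'moment': [0.063, -0.041, 0.044], 'gripper_width': 0.998}
0.0187
scene [[501.28028276   0.         276.93344539]
 [  0.         501.28028276 203.99074379]
 [  0.           0.           1.        ]] [ 1.28916025 -0.43055804  1.04418527] [[ 0.53932725  0.61250162 -0.57789955]
 [ 0.84207047 -0.39764066  0.36441628]
 [-0.0065908  -0.68317177 -0.73022797]]
top [[457.74623833   0.         277.91012962]
 [  0.         457.74623833 210.57641623]
 [  0.           0.           1.        ]] [0.30707227 0.06882709 1.36589241] [[-6.49948772e-03 -9.78831858e-01  2.04562828e-01]
 [-9.99978858e-01  6.40348654e-03 -1.13125968e-03]
 [-2.02602303e-04 -2.04565855e-01 -9.78852782e-01]]
wrist [[325.1922621    0.         278.02843934]
 [  0.         325.1922621  209.27452073]
 [  0.           0.           1.        ]] [0.339585   0.52933344 0.38407417] [[-4.33656064e-01 -8.65510246e-01 -2.50667973e-01]
 [-9.01078210e-01  4.16751518e-01  1.19900922e-01]
 [ 6.90781782e-04  2.77867210e-01 -9.60619246e-01]]
```

View pics/scene0.png

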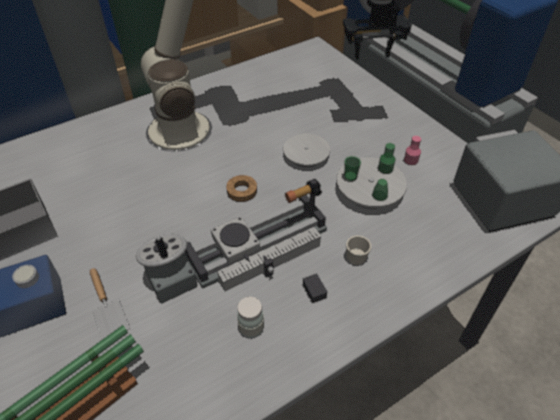

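View pics/top0.png

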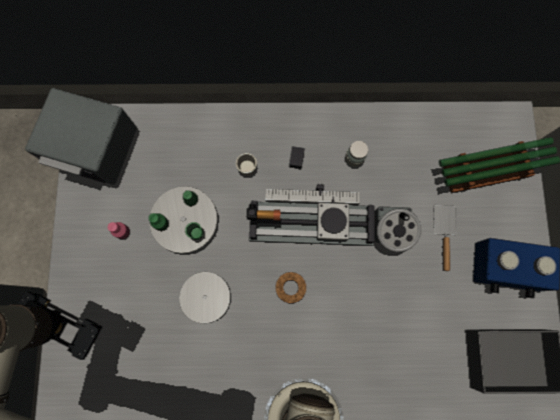

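View pics/wrist0.png

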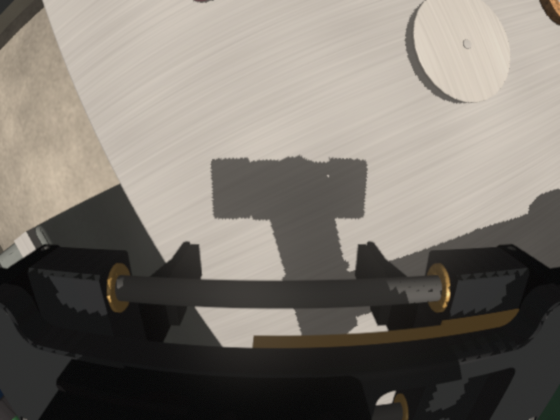

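The turntable holding the glass is the larger disc, at top (183,220). The empty one at top (205,297) is smaller. The pink look-alike stands off the turntable at top (118,230). Next I'll enlarge both views.

```bash
python3 - <<'E'
import cv2
a=cv2.imread("pics/top0.png");b=cv2.imread("pics/scene0.png")
x=cv2.resize(a[170:270,90:230],(784,560),interpolation=cv2.INTER_CUBIC)
cv2.imwrite("pics/c_top_tt.png",x)
cv2.imwrite("pics/c_sc_tt.png",cv2.resize(b[120:220,320:440],(720,600),interpolation=cv2.INTER_CUBIC))
cv2.imwrite("pics/c_top_sl.png",cv2.resize(a[170:265,235:435],(800,380),interpolation=cv2.INTER_CUBIC))
cv2.imwrite("pics/c_sc_sl.png",cv2.resize(b[160:310,125:345],(792,540),interpolation=cv2.INTER_CUBIC))
E
```

```text
(no output)
```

View pics/c_top_tt.png

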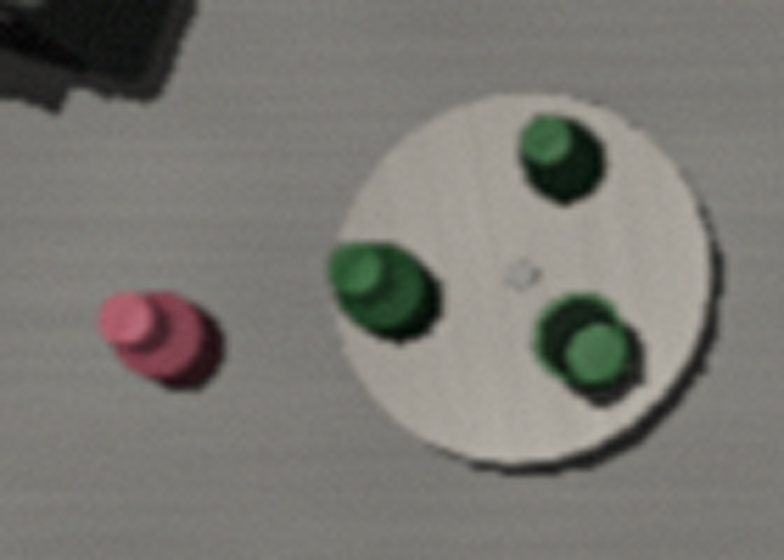

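View pics/c_sc_tt.png

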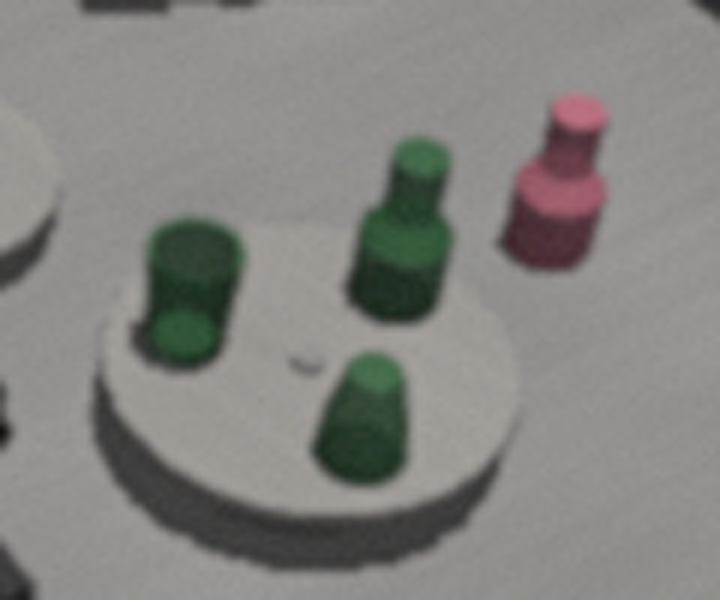

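View pics/c_top_sl.png

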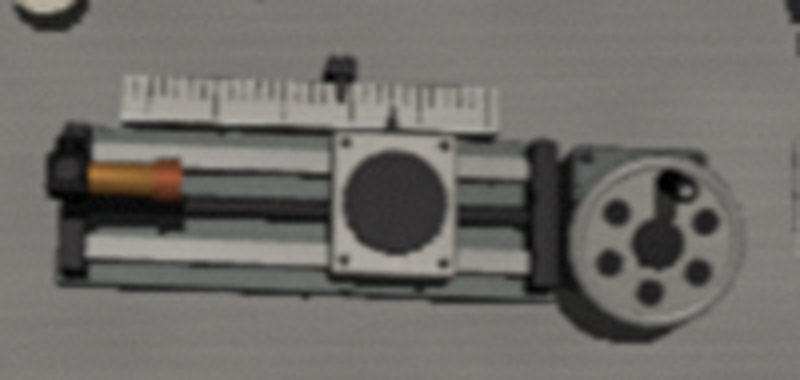

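View pics/c_sc_sl.png

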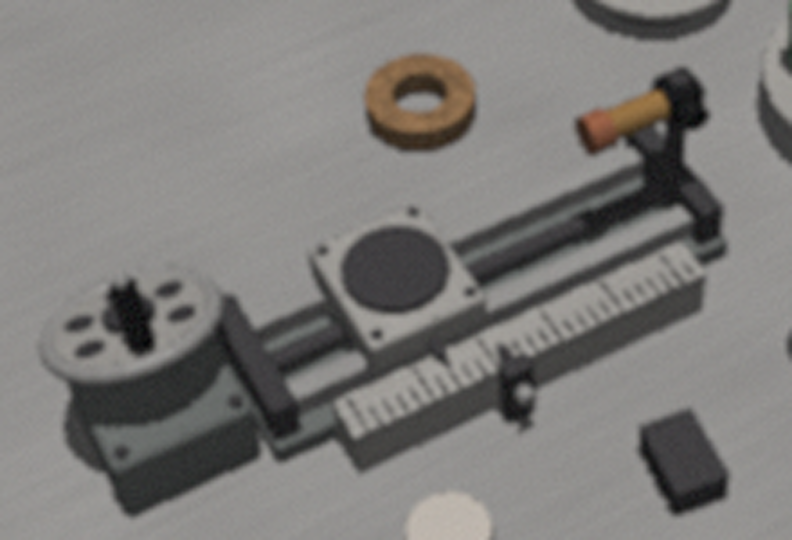

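The three green candidates, by top pixel:
- **Blank at (154,218):** it has a straight narrow neck above a shoulder and is the tallest, so it's the one I want. The scene crop confirms it, neck top at about (390.5,146).
- **Cone at (188,195):** tapered.
- **Tumbler at (194,231):** open cup.

The pink piece off the turntable stays where it is. Now I'll measure.

```bash
cat > h.py <<'E'
import numpy as np,cv2,pickle
def ray(c,u,v,fish=False):
    K=c["camera_matrix"];x=(u-K[0,2])/K[0,0];y=(v-K[1,2])/K[1,1]
    if fish:
        t=np.hypot(x,y);d=np.array([x/t*np.sin(t),y/t*np.sin(t),np.cos(t)]) if t>1e-9 else np.array([0,0,1.])
    else: d=np.array([x,y,1.])
    d=np.asarray(c["rotation"])@d;return np.asarray(c["eye"]),d/np.linalg.norm(d)
def plane(c,u,v,z,fish=False):
    e,d=ray(c,u,v,fish);return e+d*(z-e[2])/d[2]
def tri(rs):
    A=np.zeros((3,3));b=np.zeros(3)
    for e,d in rs:
        P=np.eye(3)-np.outer(d,d);A+=P;b+=P@e
    p=np.linalg.solve(A,b);return p,[np.linalg.norm((np.eye(3)-np.outer(d,d))@(p-e)) for e,d in rs]
def proj(c,p,fish=False):
    q=np.asarray(c["rotation"]).T@(np.asarray(p)-c["eye"]);K=c["camera_matrix"]
    if fish:
        n=np.hypot(q[0],q[1]);t=np.arctan2(n,q[2]);x,y=q[0]/n*t,q[1]/n*t
    else: x,y=q[0]/q[2],q[1]/q[2]
    return np.array([K[0,0]*x+K[0,2],K[1,1]*y+K[1,2]])
def tops():
    return pickle.load(open("cap0.pkl","rb"))
E
python3 - <<'E'
from h import *
d=tops();T=d["top"];S=d["scene"]
np.set_printoptions(precision=4,suppress=True)
# pads: dark ellipse in ROI
def dark(c,box,th):
    x0,y0,x1,y1=box;g=cv2.cvtColor(c["frame"][y0:y1,x0:x1],cv2.COLOR_RGB2GRAY)
    m=(g<th).astype(np.uint8);cs,_=cv2.findContours(m,cv2.RETR_EXTERNAL,cv2.CHAIN_APPROX_NONE)
    k=max(cs,key=cv2.contourArea);e=cv2.fitEllipse(k);return np.array(e[0])+[x0,y0],e[1],cv2.contourArea(k)
pt=dark(T,(320,207,347,235),80);ps=dark(S,(218,221,252,247),80);print(pt,ps)
print("pad",plane(T,*pt[0],.076),plane(S,*ps[0],.076),tri([ray(T,*pt[0]),ray(S,*ps[0])]))
f=lambda u,v,s,x0,y0:(x0+(u+.5)/s-.5,y0+(v+.5)/s-.5)
nt=f(358,267,5.6,90,170);ns=f(422,159,6,320,120)
print("neck",plane(T,*nt,.132),plane(S,*ns,.132),tri([ray(T,*nt),ray(S,*ns)]))
for nme,a,b,z in(("cone",(547,138),(375,375),.097),("ttpin",(522,272),(307,362),.044)):
    a=f(*a,5.6,90,170);b=f(*b,6,320,120);print(nme,plane(T,*a,z),plane(S,*b,z),tri([ray(T,*a),ray(S,*b)]))
hub=f(657,243,4,235,170);hs=f(130,310,3.6,125,160)
print("hub",plane(T,*hub,.110),plane(S,*hs,.11),tri([ray(T,*hub),ray(S,*hs)]))
nz=f(180,179,4,235,170);nzs=f(592,130,3.6,125,160)
print("nozzle",tri([ray(T,*nz),ray(S,*nzs)]))
kn=f(688,185,4,235,170);kp=f(125,285,3.6,125,160)
print("knobtop",plane(T,*kn,.15),tri([ray(T,*kn),ray(S,*kp)]))
# rails corners in top of bed: lower edge
for q in((63,285),(550,298),(122,122),(497,133),(122,76),(497,88),(330,135),(458,140),(328,272),(452,280)):
    print(q,plane(T,*f(*q,4,235,170),.05), plane(T,*f(*q,4,235,170),.07))
E
```

```text
(array([333.1903, 220.3155]), (24.45413589477539, 24.978282928466797), 478.0) (array([234.3256, 234.7612]), (22.414358139038086, 28.244760513305664), 495.5)
pad [ 0.5471 -0.0909  0.076 ] [ 0.5537 -0.0937  0.076 ] (array([ 0.5484, -0.0916,  0.0692]), [np.float64(0.00020682654785093952), np.float64(0.0002068265478509772)])
neck [0.5484 0.409  0.132 ] [0.5526 0.4081 0.132 ] (array([0.5495, 0.4107, 0.1284]), [np.float64(0.0006857971432330772), np.float64(0.0006857971432331665)])
cone [0.6216 0.3257 0.097 ] [0.6257 0.3232 0.097 ] (array([0.6227, 0.3266, 0.0927]), [np.float64(3.3359333549086114e-05), np.float64(3.33593335492546e-05)])
ttpin [0.5624 0.3471 0.044 ] [0.5642 0.3441 0.044 ] (array([0.5625, 0.347 , 0.0413]), [np.float64(0.000753248132867995), np.float64(0.0007532481328677994)])
hub [ 0.5112 -0.2683  0.11  ] [ 0.514  -0.2687  0.11  ] (array([ 0.5117, -0.2686,  0.1075]), [np.float64(0.0003711097104226836), np.float64(0.0003711097104227767)])
nozzle (array([0.5562, 0.0651, 0.1287]), [np.float64(0.0027216340692540458), np.float64(0.0027216340692539686)])
knobtop [ 0.5442 -0.2809  0.15  ] (array([ 0.5412, -0.2745,  0.168 ]), [np.float64(0.001336478619163278), np.float64(0.0013364786191633182)])
(63, 285) [0.4929 0.1477 0.05  ] [0.4901 0.1465 0.07  ]
(550, 298) [ 0.4812 -0.2046  0.05  ] [ 0.4785 -0.2004  0.07  ]
(122, 122) [0.6138 0.1048 0.05  ] [0.6092 0.1043 0.07  ]
(497, 133) [ 0.6037 -0.1714  0.05  ] [ 0.5992 -0.1678  0.07  ]
(122, 76) [0.6488 0.1048 0.05  ] [0.6436 0.1043 0.07  ]
(497, 88) [ 0.6379 -0.1729  0.05  ] [ 0.6328 -0.1692  0.07  ]
(330, 135) [ 0.603  -0.0484  0.05  ] [ 0.5985 -0.0466  0.07  ]
(458, 140) [ 0.5986 -0.1425  0.05  ] [ 0.5942 -0.1393  0.07  ]
(328, 272) [ 0.5012 -0.0445  0.05  ] [ 0.4982 -0.0428  0.07  ]
(452, 280) [ 0.4947 -0.1342  0.05  ] [ 0.4919 -0.1311  0.07  ]
```

>>> servo_tool(deltas=[{"slide":[0,0,0],"spin":1},{"slide":[0,0,0],"spin":1},{"slide":[0,0,0],"spin":1},{"slide":[0,0,0],"spin":1},{"slide":[0,0,0],"spin":1},{"slide":[0,0,0],"spin":1},{"slide":[0,0,0],"spin":1},{"slide":[0,0,0],"spin":1}])

```text
time_s: 0.95
tcp_pos: [0.2695, 0.5611, 0.2177]
ee_rot: [[-0.04, -0.999, -0.004], [-0.999, 0.04, -0.009], [0.009, 0.003, -1.0]]
wrist_force: [0.7, -0.4, 1.2]
gripper_width: 0.998
```

>>> servo_tool(deltas=[{"slide":[0.4,-1,0],"spin":0},{"slide":[0.4,-1,0],"spin":0},{"slide":[0.4,-1,0],"spin":0},{"slide":[0.4,-1,0],"spin":0},{"slide":[0.4,-1,0],"spin":0},{"slide":[0.4,-1,0],"spin":0},{"slide":[0.4,-1,0],"spin":0}])

```text
time_s: 1.65
tcp_pos: [0.4433, 0.4821, 0.2144]
ee_rot: [[-0.036, -0.999, -0.007], [-0.999, 0.036, -0.013], [0.014, 0.007, -1.0]]
wrist_force: [-0.4, 1.2, -0.0]
gripper_width: 1.002
```

>>> servo_tool(deltas=[{"slide":[0,0,-0.1],"spin":0}])

```text
time_s: 1.75
tcp_pos: [0.4455, 0.4803, 0.2157]
ee_rot: [[-0.04, -0.999, -0.008], [-0.999, 0.04, -0.015], [0.016, 0.008, -1.0]]
wrist_force: [-0.2, 0.2, -0.4]
gripper_width: 0.998
```

```bash
cat >> h.py <<'E'
def snap(n,tag):
    from station import sense,optics
    c=optics.capture(n);cv2.imwrite(f"pics/{tag}.png",c["frame"][:,:,::-1]);pickle.dump(c,open(f"{tag}.pkl","wb"));s=sense()
    print(s["time_s"],np.round(s["tcp_pos"],4),np.round(s["ee_rot"],3).tolist(),np.round(s["wrist_force"],1),s["gripper_width"]);return c
def ld(tag): return pickle.load(open(f"{tag}.pkl","rb"))
E
python3 -c "
from h import *
snap('wrist','w1')"
```

```text
1.8 [0.4446 0.4811 0.2164] [[-0.039, -0.999, -0.008], [-0.999, 0.039, -0.014], [0.015, 0.007, -1.0]] [-0.1 -0.5  0.3] 0.9977475202868201
```

View pics/w1.png

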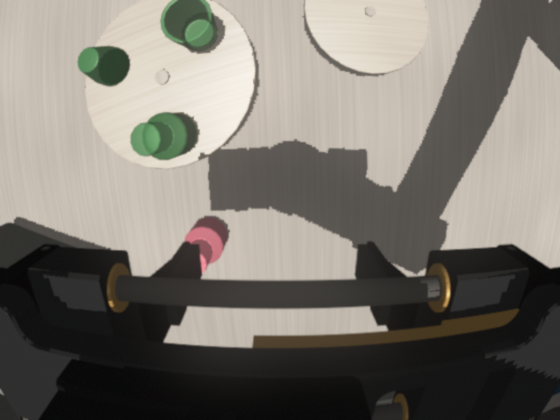

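The wrist view shows the blank's neck top at about (145,139) and its foot at (166,134). The cone is at (90,60), the tumbler at (195,28) and the pink piece at (205,243).

```bash
python3 - <<'E'
from h import *
np.set_printoptions(precision=4,suppress=True)
c=ld("w1");T=tops()["top"];S=tops()["scene"]
cv2.imwrite("pics/w1c.png",cv2.resize(cv2.imread("pics/w1.png")[0:290,70:270],(552,800)[:2] and (414,600),interpolation=cv2.INTER_CUBIC))
print("neck",plane(c,145,139,.132,True))
f=lambda u,v,s,x0,y0:(x0+(u+.5)/s-.5,y0+(v+.5)/s-.5)
print(tri([ray(c,145,139,True),ray(T,*f(358,267,5.6,90,170)),ray(S,*f(422,159,6,320,120))]))
print("pin",plane(c,163,76,.045,True)); print("pink top",plane(T,*f(128,320,5.6,90,170),.09),plane(S,*f(580,112,6,320,120),.09))
print("tumb",plane(T,*f(578,337,5.6,90,170),.102))
E
```

```text
neck [0.5487 0.411  0.132 ]
(array([0.5497, 0.4107, 0.1286]), [np.float64(0.0004977279703340811), np.float64(0.0009356917223603669), np.float64(0.0004468307519959642)])
pin [0.5603 0.3472 0.045 ]
pink top [0.5301 0.5354 0.09  ] [0.5342 0.5357 0.09  ]
tumb [0.5179 0.3057 0.102 ]
```

View pics/w1c.png

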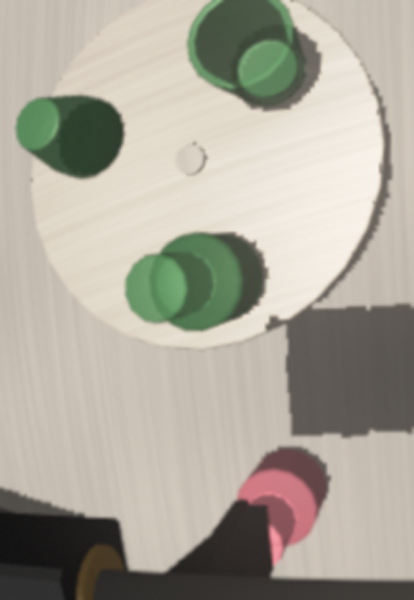

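>>> servo_tool(deltas=[{"slide":[0.53,-0.86,0],"spin":0},{"slide":[0.53,-0.86,0],"spin":0},{"slide":[0.53,-0.86,0],"spin":0},{"slide":[0.53,-0.86,0],"spin":0},{"slide":[0.53,-0.86,0],"spin":0},{"slide":[0,0,0],"spin":0.2}])

```text
time_s: 2.4
tcp_pos: [0.5477, 0.4126, 0.2158]
ee_rot: [[-0.06, -0.998, -0.01], [-0.998, 0.06, -0.014], [0.015, 0.009, -1.0]]
wrist_force: [-0.5, 0.6, -1.0]
gripper_width: 0.998
```

>>> servo_tool(deltas=[{"slide":[0,-0.02,0.8],"spin":0},{"slide":[0,-0.02,0.8],"spin":0},{"slide":[0,-0.02,0.8],"spin":0},{"slide":[0,-0.02,0.7],"spin":0},{"slide":[0,0,0],"spin":0}])

```text
time_s: 2.9
tcp_pos: [0.5443, 0.4157, 0.1366]
ee_rot: [[-0.059, -0.998, -0.01], [-0.998, 0.06, -0.012], [0.012, 0.01, -1.0]]
wrist_force: [0.7, -0.7, 0.3]
gripper_width: 0.998
```

```bash
python3 -c "
from h import *
snap('wrist','w2')"
```

```text
2.95 [0.545  0.4164 0.1383] [[-0.059, -0.998, -0.008], [-0.998, 0.059, -0.01], [0.01, 0.007, -1.0]] [0.4 0.2 0.4] 0.9973256244463449
```

View pics/w2.png

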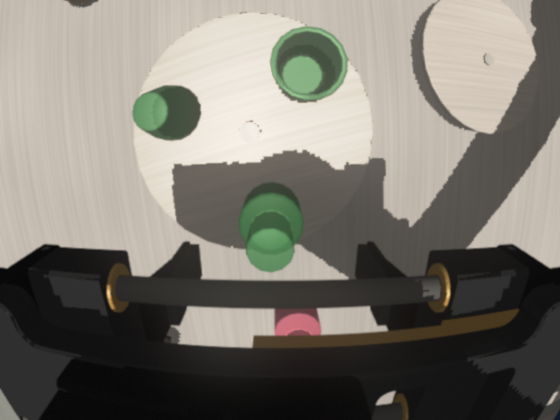

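```bash
python3 - <<'E'
from h import *
c=ld("w2");print(plane(c,270,250,.132,True),plane(c,270,222,.096,True))
for z in(.132,.116): print(proj(c,[.545,.4164,.1366],True))
E
```

```text
[0.54892985 0.41054052 0.132     ] [0.54912685 0.4056108  0.096     ]
[277.72156906 262.537146  ]
[277.72156906 262.537146  ]
```

>>> servo_tool(deltas=[{"slide":[0.22,-0.18,0],"spin":0},{"slide":[0,0,0],"spin":0},{"slide":[0.02,-0.03,0.6],"spin":0},{"slide":[0.02,-0.03,0.6],"spin":0},{"slide":[0.02,-0.03,0.5],"spin":0},{"slide":[0,0,0],"spin":0}])

```text
time_s: 3.55
tcp_pos: [0.5523, 0.4109, 0.0981]
ee_rot: [[-0.058, -0.998, -0.002], [-0.998, 0.058, -0.003], [0.003, 0.002, -1.0]]
wrist_force: [-0.5, 0.2, 0.1]
gripper_width: 1.006
```

>>> servo_tool(deltas=[{"slide":[0,0.12,0],"spin":0},{"slide":[0,0,0],"spin":0}])

```text
time_s: 3.75
tcp_pos: [0.5493, 0.411, 0.0979]
ee_rot: [[-0.058, -0.998, -0.002], [-0.998, 0.058, -0.004], [0.004, 0.002, -1.0]]
wrist_force: [1.4, -0.6, 0.1]
gripper_width: 0.999
```

>>> servo_tool(deltas=[{"slide":[0,0,0]},{"slide":[0,0,0]},{"slide":[0,0,0]},{"slide":[0,0,0]},{"slide":[0,0,0]},{"slide":[0,0,0]}], gripper=255)

```text
invalid input
```

>>> servo_tool(deltas=[{"slide":[0,0,0],"spin":0},{"slide":[0,0,0],"spin":0},{"slide":[0,0,0],"spin":0},{"slide":[0,0,0],"spin":0},{"slide":[0,0,0],"spin":0},{"slide":[0,0,0],"spin":0},{"slide":[0,0,0],"spin":0}], gripper=255)

```text
time_s: 4.45
tcp_pos: [0.5501, 0.412, 0.1003]
ee_rot: [[-0.057, -0.998, 0.001], [-0.998, 0.057, -0.001], [0.001, -0.001, -1.0]]
wrist_force: [-0.5, -0.7, 0.2]
gripper_width: 0.445
```

>>> servo_tool(deltas=[{"slide":[0,0,0],"spin":0},{"slide":[0,0,0],"spin":0},{"slide":[0,0,0],"spin":0},{"slide":[0,0,0],"spin":0}])

```text
time_s: 4.85
tcp_pos: [0.5501, 0.4119, 0.1001]
ee_rot: [[-0.058, -0.998, 0.001], [-0.998, 0.058, -0.001], [0.001, -0.001, -1.0]]
wrist_force: [-0.2, 0.0, -0.2]
gripper_width: 0.314
```

>>> servo_tool(deltas=[{"slide":[0,0,-0.2],"spin":0},{"slide":[0,0,-0.4],"spin":0},{"slide":[0,0,-0.8],"spin":0},{"slide":[0,0,-1],"spin":0},{"slide":[0,0,-1],"spin":0},{"slide":[0,0,-1],"spin":0},{"slide":[0,0,-1],"spin":0},{"slide":[0,0,-0.8],"spin":0},{"slide":[0,0,0],"spin":0}])

```text
time_s: 5.75
tcp_pos: [0.5494, 0.4112, 0.2647]
ee_rot: [[-0.058, -0.998, 0.0], [-0.998, 0.058, -0.002], [0.002, -0.0, -1.0]]
wrist_force: [0.1, -0.1, -1.0]
gripper_width: 0.315
```

```bash
python3 -c "
from h import *
snap('scene','s3')
im=cv2.imread('pics/s3.png');cv2.imwrite('pics/s3c.png',cv2.resize(im[60:260,250:450],(600,600)))"
```

```text
5.8 [0.5487 0.4108 0.2627] [[-0.058, -0.998, -0.002], [-0.998, 0.058, -0.003], [0.003, 0.002, -1.0]] [-0.6 -0.1 -1. ] 0.313184625160996
```

View pics/s3c.png

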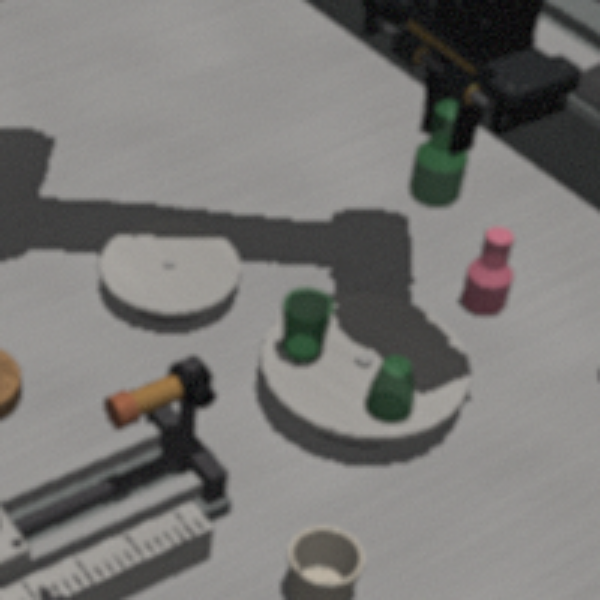

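The blank is up and held upright. The tumbler and cone are still standing on the disc.

>>> servo_tool(deltas=[{"slide":[0.4,-0.03,0],"spin":0},{"slide":[0.8,-0.05,0],"spin":0},{"slide":[1,-0.06,0],"spin":0},{"slide":[1,-0.06,0],"spin":0},{"slide":[1,-0.06,0],"spin":0},{"slide":[1,-0.06,0],"spin":0},{"slide":[1,-0.06,0],"spin":0},{"slide":[1,-0.06,0],"spin":0},{"slide":[1,-0.06,0],"spin":0},{"slide":[1,-0.06,0],"spin":0}])

```text
time_s: 6.8
tcp_pos: [0.5397, 0.1644, 0.2467]
ee_rot: [[-0.057, -0.998, -0.031], [-0.998, 0.057, -0.022], [0.024, 0.03, -0.999]]
wrist_force: [1.1, 0.7, -0.8]
gripper_width: 0.314
```

>>> servo_tool(deltas=[{"slide":[1,-0.06,0],"spin":0},{"slide":[1,-0.06,0],"spin":0},{"slide":[1,-0.06,0],"spin":0},{"slide":[1,-0.06,0],"spin":0},{"slide":[1,-0.06,0],"spin":0},{"slide":[1,-0.06,0],"spin":0},{"slide":[0.8,-0.06,0],"spin":0},{"slide":[0.4,-0.03,0],"spin":0}])

```text
time_s: 7.6
tcp_pos: [0.5288, -0.0316, 0.2388]
ee_rot: [[-0.061, -0.996, -0.057], [-0.998, 0.063, -0.029], [0.032, 0.055, -0.998]]
wrist_force: [0.8, 1.1, -0.6]
gripper_width: 0.308
```

>>> servo_tool(deltas=[{"slide":[0,0,0],"spin":-1},{"slide":[0,0,0],"spin":-1},{"slide":[0,0,0],"spin":-1},{"slide":[0,0,0],"spin":-1},{"slide":[0,0,0],"spin":-1},{"slide":[0,0,0],"spin":-1},{"slide":[0,0,0],"spin":-1},{"slide":[0,0,0],"spin":-1},{"slide":[0,0,0],"spin":-1},{"slide":[0,0,0],"spin":-1}])

```text
time_s: 8.6
tcp_pos: [0.5197, -0.0346, 0.228]
ee_rot: [[0.98, -0.181, -0.079], [-0.183, -0.983, -0.03], [-0.072, 0.044, -0.996]]
wrist_force: [-0.8, -0.4, -0.6]
gripper_width: 0.312
```

>>> servo_tool(deltas=[{"slide":[0,0,0],"spin":0},{"slide":[0,0,0],"spin":0},{"slide":[0,0,0],"spin":0}])

```text
time_s: 8.9
tcp_pos: [0.5181, -0.0346, 0.226]
ee_rot: [[0.979, -0.185, -0.083], [-0.188, -0.982, -0.03], [-0.076, 0.045, -0.996]]
wrist_force: [-0.8, 0.2, -0.6]
gripper_width: 0.311
```

```bash
python3 -c "
from h import *
c=snap('scene','s4')
from station import sense
print(sense()['joints'])
im=cv2.imread('pics/s4.png');cv2.imwrite('pics/s4c.png',cv2.resize(im[110:310,120:340],(660,600)))"
```

```text
8.95 [ 0.5181 -0.0346  0.226 ] [[0.979, -0.185, -0.083], [-0.188, -0.982, -0.03], [-0.076, 0.045, -0.996]] [-0.3 -1.  -1.9] 0.3155631007954484
[ 14.4116121   14.073019   -10.97864882   0.53042935 -69.99501462
  64.62325031]
```

View pics/s4c.png

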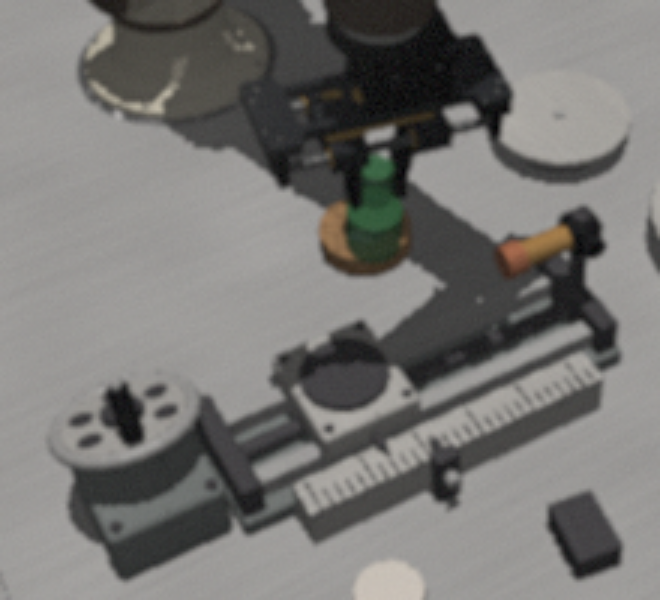

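The blank is held above the bench and leans slightly with the tool. The lean is in the plane of the pads, so it will level when set down. The pad below is clear. Moving over it now.

>>> servo_tool(deltas=[{"slide":[0.6,0.65,0],"spin":0},{"slide":[0.6,0.65,0],"spin":0},{"slide":[0.6,0.65,0],"spin":0},{"slide":[0,0,0],"spin":-1}])

```text
time_s: 9.35
tcp_pos: [0.5542, -0.0921, 0.2248]
ee_rot: [[0.996, -0.046, -0.083], [-0.049, -0.998, -0.03], [-0.081, 0.034, -0.996]]
wrist_force: [-0.1, 1.6, -1.0]
gripper_width: 0.312
```

```bash
python3 -c "
from h import *
c=snap('wrist','w5')"
```

```text
9.4 [ 0.5536 -0.0915  0.2248] [[0.996, -0.04, -0.083], [-0.043, -0.999, -0.03], [-0.082, 0.033, -0.996]] [ 0.3  0.8 -2. ] 0.3117570082721616
```

View pics/w5.png

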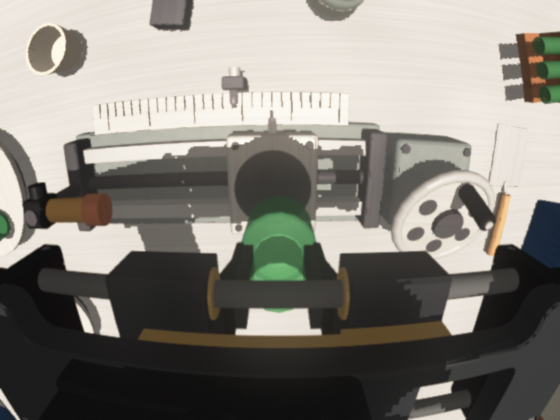

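```bash
python3 - <<'E'
import cv2
a=cv2.imread("pics/w5.png")
cv2.imwrite("pics/w5a.png",cv2.resize(a[55:265,170:350],(514,600),interpolation=cv2.INTER_CUBIC))
cv2.imwrite("pics/w5b.png",cv2.resize(a[120:270,370:520],(600,600),interpolation=cv2.INTER_CUBIC))
E
```

```text
(no output)
```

View pics/w5a.png

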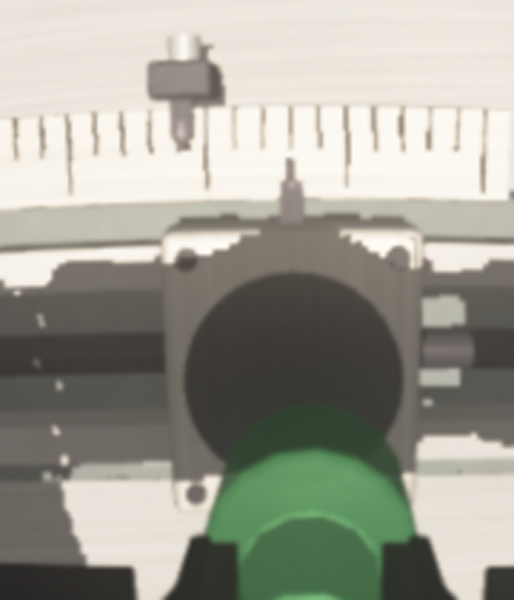

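View pics/w5b.png

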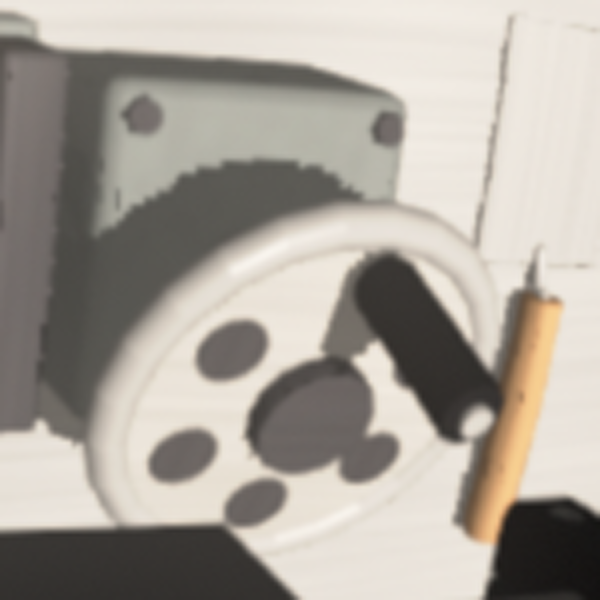

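```bash
python3 - <<'E'
from h import *
np.set_printoptions(precision=4,suppress=True)
c=ld("w5");T=tops()["top"];S=tops()["scene"]
P=lambda u,v,z:plane(c,u,v,z,True)
cl=P(234.1,106.8,.053);ca=P(271.5,110.3,.053);pad=P(272.6,187.4,.076);hub=P(448,223.7,.110)
print("clip",cl,"carr",ca,"pad",pad,"hub",hub)
pt=(333.19,220.32);ps=(234.33,234.76)
print("pad3",tri([ray(T,*pt),ray(S,*ps),ray(c,272.6,187.4,True)]))
# scale ends for direction
e1=P(95,107,.05);e2=P(348,95,.05)
# bed direction: end blocks etc
print("scale far edge",e1,e2,np.degrees(np.arctan2(*(e1-e2)[:2])))
yd=np.array([np.sin(np.radians(2)),np.cos(np.radians(2))])
print("gap along y",(cl-ca)[:2]@yd,(cl-ca)[:2]@np.array([yd[1],-yd[0]]))
# knob
for th in (1.5,2.0,2.5):
    a=np.radians(th);ex=np.array([np.cos(a),-np.sin(a),0]);ey=np.array([np.sin(a),np.cos(a),0]);ez=np.array([0,0,1.])
    O=np.array([*hub[:2],0])  # wheel_top
    ax=-.342*ex+.94*ez
    w=np.array([hub[0],hub[1],.095+.016*.94])-.016*ax
    # knob top plane: point w+.060*ax normal ax
    e,d=ray(c,489.5,225,True);k=e+d*(((w+.06*ax-e)@ax)/(d@ax))
    v=k-(w+.06*ax);u=.94*ex+.342*ez
    print(th,"wheel org",w,"knobtop",k,"r",np.linalg.norm(v),"phi",np.degrees(np.arctan2(v@ey,v@u)))
    pd=pad+np.array([*( .060*ey[:2]),0]); ww=pd+(-.025*ex-.240*ey);print(ww)
E
```

```text
clip [ 0.6306 -0.0583  0.053 ] carr [ 0.6247 -0.0952  0.053 ] pad [ 0.5512 -0.0922  0.076 ] hub [ 0.5149 -0.2686  0.11  ]
pad3 (array([ 0.5487, -0.0918,  0.0691]), [np.float64(0.00033529221841786355), np.float64(0.00043214453017267207), np.float64(0.0005834292005237658)])
scale far edge [0.6492 0.097  0.05  ] [ 0.6382 -0.1738  0.05  ] 2.341363461498034
gap along y 0.03711835542529911 0.004644587576001331
1.5 wheel org [ 0.5204 -0.2688  0.095 ] knobtop [ 0.5361 -0.2789  0.1647] r 0.040064378965419485 phi -14.106287014507476
[ 0.5215 -0.2715  0.076 ]
2.0 wheel org [ 0.5204 -0.2688  0.095 ] knobtop [ 0.5361 -0.2789  0.1647] r 0.040116391051025775 phi -13.76330809348356
[ 0.5199 -0.2712  0.076 ]
2.5 wheel org [ 0.5203 -0.2688  0.095 ] knobtop [ 0.5361 -0.2789  0.1648] r 0.040167044509906095 phi -13.421931762439462
[ 0.5184 -0.2709  0.076 ]
```

The scale markings give a gap of about 37 mm between the pointers. The clip's tip is at wrist (234,107) and the carriage's at (271.5,110). The knob is at phi of about -14°. The pad is at about (0.550,-0.092) in all three views. Lowering now.

>>> servo_tool(deltas=[{"slide":[0.08,-0.03,0.8],"spin":0},{"slide":[0.08,-0.03,0.8],"spin":0},{"slide":[0.08,-0.03,0.8],"spin":0},{"slide":[0.02,0,0.3],"spin":0}])

```text
time_s: 9.8
tcp_pos: [0.5559, -0.0914, 0.1567]
ee_rot: [[0.996, -0.052, -0.078], [-0.055, -0.998, -0.03], [-0.076, 0.034, -0.997]]
wrist_force: [-0.7, 0.1, -1.8]
gripper_width: 0.313
```

```bash
python3 -c "
from h import *
c=snap('scene','s6')
im=cv2.imread('pics/s6.png');cv2.imwrite('pics/s6c.png',cv2.resize(im[150:300,170:320],(600,600),interpolation=cv2.INTER_CUBIC))"
```

```text
9.85 [ 0.5557 -0.0914  0.1563] [[0.996, -0.052, -0.079], [-0.055, -0.998, -0.03], [-0.077, 0.034, -0.996]] [-0.9  0.1 -2.6] 0.31243888448290463
```

View pics/s6c.png

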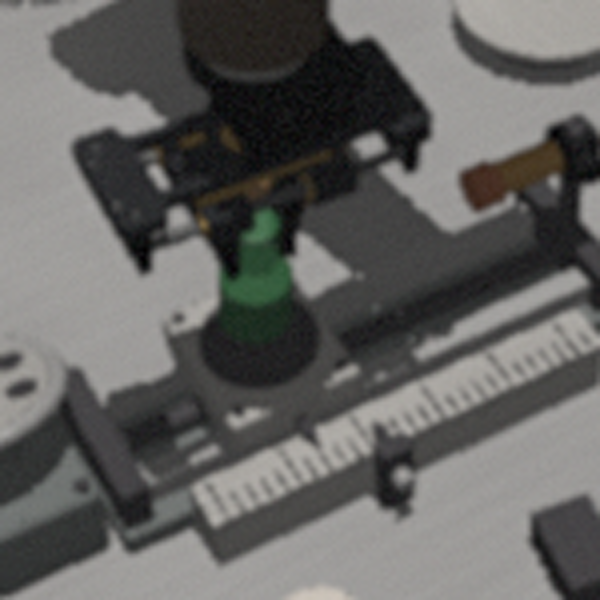

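>>> servo_tool(deltas=[{"slide":[0.02,-0.01,0.4],"spin":0},{"slide":[0.02,-0.01,0.2],"spin":0},{"slide":[0,0,0.1],"spin":0}])

```text
time_s: 10.15
tcp_pos: [0.5568, -0.0913, 0.1397]
ee_rot: [[0.996, -0.054, -0.075], [-0.056, -0.998, -0.03], [-0.073, 0.034, -0.997]]
wrist_force: [0.5, -0.7, -1.1]
gripper_width: 0.314
```

>>> servo_tool(deltas=[{"slide":[0,0,0.08],"spin":0},{"slide":[0,0,0.05],"spin":0}])

```text
time_s: 10.35
tcp_pos: [0.5569, -0.0913, 0.1368]
ee_rot: [[0.996, -0.054, -0.073], [-0.056, -0.998, -0.03], [-0.072, 0.034, -0.997]]
wrist_force: [-0.1, -0.3, -0.3]
gripper_width: 0.312
```

>>> servo_tool(deltas=[{"slide":[0,0,0.05],"spin":0},{"slide":[0,0,0.05],"spin":0}])

```text
time_s: 10.55
tcp_pos: [0.5573, -0.0915, 0.1355]
ee_rot: [[0.996, -0.054, -0.072], [-0.056, -0.998, -0.031], [-0.07, 0.034, -0.997]]
wrist_force: [-1.7, 0.4, 5.0]
gripper_width: 0.31
```

>>> servo_tool(deltas=[{"slide":[0,0,0.04],"spin":0},{"slide":[0,0,0.04],"spin":0}])

```text
time_s: 10.75
tcp_pos: [0.5575, -0.0916, 0.1355]
ee_rot: [[0.996, -0.053, -0.07], [-0.055, -0.998, -0.031], [-0.068, 0.035, -0.997]]
wrist_force: [-2.3, 1.8, 5.4]
gripper_width: 0.317
```

>>> servo_tool(deltas=[{"slide":[0,0,0.08],"spin":0},{"slide":[0,0,0.08],"spin":0},{"slide":[0,0,0.08],"spin":0}])

```text
time_s: 11.05
tcp_pos: [0.5578, -0.0917, 0.1354]
ee_rot: [[0.996, -0.051, -0.067], [-0.053, -0.998, -0.032], [-0.065, 0.036, -0.997]]
wrist_force: [-4.3, 1.3, 9.8]
gripper_width: 0.313
```

```bash
python3 -c "
from h import *
c=snap('scene','s7')
im=cv2.imread('pics/s7.png');cv2.imwrite('pics/s7c.png',cv2.resize(im[190:270,195:275],(640,600),interpolation=cv2.INTER_CUBIC))"
```

```text
11.1 [ 0.5577 -0.0917  0.1354] [[0.996, -0.051, -0.067], [-0.053, -0.998, -0.032], [-0.065, 0.036, -0.997]] [-3.5  1.6  9.3] 0.3167391048817715
```

View pics/s7c.png

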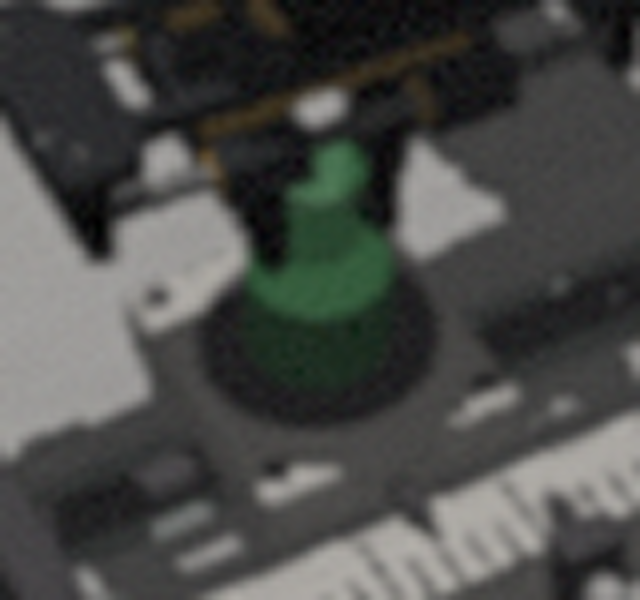

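>>> servo_tool(deltas=[{"slide":[0,0,-0.04],"spin":0}])

```text
time_s: 11.2
tcp_pos: [0.5579, -0.0915, 0.1367]
ee_rot: [[0.997, -0.051, -0.066], [-0.053, -0.998, -0.032], [-0.064, 0.035, -0.997]]
wrist_force: [0.9, -0.0, -1.3]
gripper_width: 0.313
```

>>> servo_tool(deltas=[{"slide":[0,0,0],"spin":0},{"slide":[0,0,0],"spin":0},{"slide":[0,0,0],"spin":0},{"slide":[0,0,-0.03],"spin":0},{"slide":[0,0,-0.03],"spin":0},{"slide":[0,0,0],"spin":0}], gripper=60)

```text
time_s: 11.8
tcp_pos: [0.5584, -0.0917, 0.1371]
ee_rot: [[0.997, -0.052, -0.065], [-0.054, -0.998, -0.032], [-0.064, 0.036, -0.997]]
wrist_force: [-0.7, 0.2, 0.3]
gripper_width: 0.733
```

```bash
python3 -c "
from h import *
c=snap('scene','s8')
im=cv2.imread('pics/s8.png');cv2.imwrite('pics/s8c.png',cv2.resize(im[190:270,195:275],(640,600),interpolation=cv2.INTER_CUBIC))
snap('wrist','w8')"
```

```text
11.85 [ 0.5584 -0.0917  0.137 ] [[0.997, -0.052, -0.066], [-0.054, -0.998, -0.032], [-0.064, 0.036, -0.997]] [-0.5  1.6  0.1] 0.7432285878492655
11.9 [ 0.5583 -0.0917  0.1371] [[0.997, -0.052, -0.066], [-0.054, -0.998, -0.032], [-0.064, 0.036, -0.997]] [ 0.2 -0.8 -0.5] 0.754211235412696
```

View pics/s8c.png

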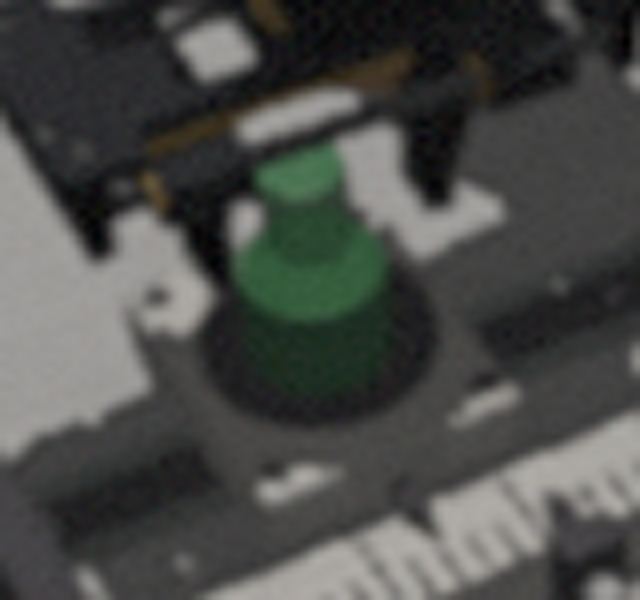

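View pics/w8.png

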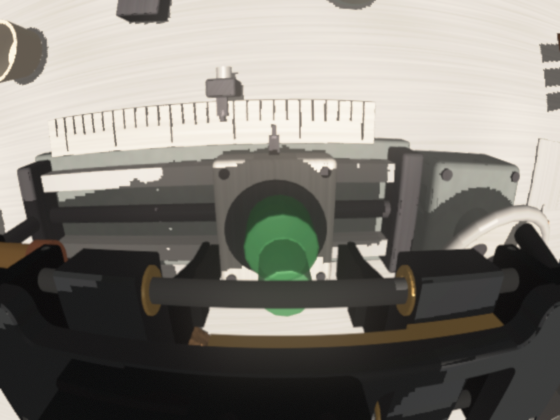

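The blank stands upright and centred on the pad, with the fingers clear of the neck. Rising straight up.

>>> servo_tool(deltas=[{"slide":[0,0,-0.5],"spin":0},{"slide":[0,0,-1],"spin":0},{"slide":[0,0,-1],"spin":0},{"slide":[0,0,-1],"spin":0}], gripper=0)

```text
time_s: 12.3
tcp_pos: [0.5621, -0.089, 0.2256]
ee_rot: [[0.996, -0.052, -0.074], [-0.054, -0.998, -0.033], [-0.073, 0.037, -0.997]]
wrist_force: [1.5, -0.6, 0.2]
gripper_width: 0.98
```

```bash
python3 -c "
from h import *
snap('wrist','w9')"
```

```text
12.35 [ 0.5651 -0.0894  0.2309] [[0.997, -0.051, -0.064], [-0.053, -0.998, -0.034], [-0.062, 0.037, -0.997]] [ 1.7 -0.3  3.1] 0.9862164998535164
```

View pics/w9.png

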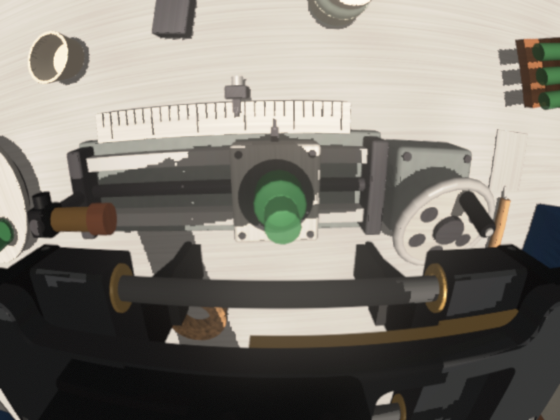

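```bash
python3 - <<'E'
from h import *
np.set_printoptions(precision=4,suppress=True)
c=ld("w9");P=lambda u,v,z:plane(c,u,v,z,True)
im=cv2.imread("pics/w9.png");cv2.imwrite("pics/w9a.png",cv2.resize(im[130:260,210:340],(600,600),interpolation=cv2.INTER_CUBIC))
cv2.imwrite("pics/w9b.png",cv2.resize(im[160:280,380:510],(650,600),interpolation=cv2.INTER_CUBIC))
print("neck top",P(283,227.5,.166),"pad",P(275,187,.076))
E
```

```text
neck top [ 0.556 -0.095  0.166] pad [ 0.5604 -0.0919  0.076 ]
```

View pics/w9a.png

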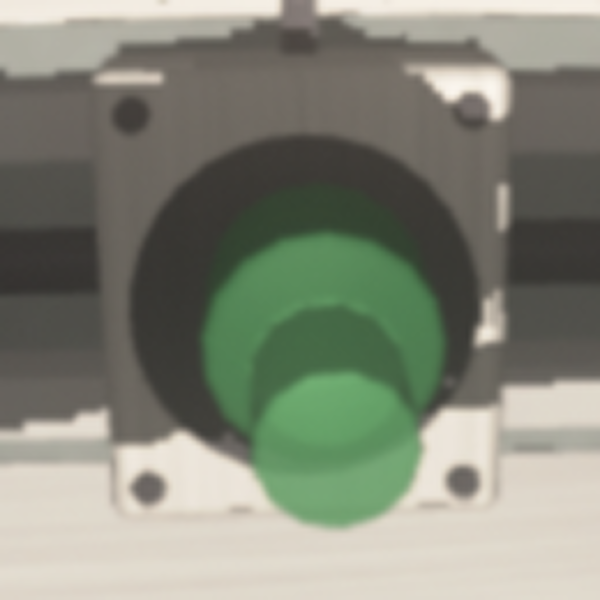

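View pics/w9b.png

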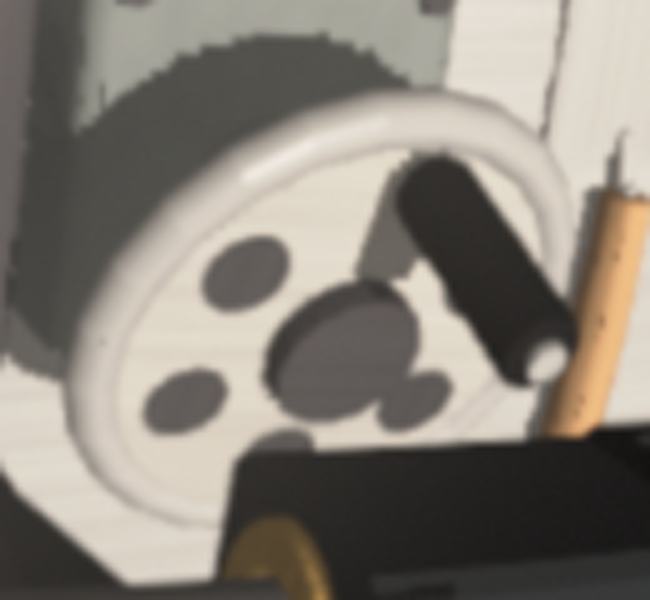

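The blank's foot lies wholly on the pad, about 4 mm off centre with at least 11 mm of margin all round. Next, over to the handwheel knob.

>>> servo_tool(deltas=[{"slide":[-0.06,0.98,0],"spin":0},{"slide":[-0.06,0.98,0],"spin":0},{"slide":[-0.06,0.98,0],"spin":0},{"slide":[-0.06,0.98,0],"spin":0},{"slide":[-0.06,0.98,0],"spin":0},{"slide":[-0.06,0.98,0],"spin":0},{"slide":[-0.06,0.98,0],"spin":0},{"slide":[-0.06,0.98,0.2],"spin":0}])

```text
time_s: 13.15
tcp_pos: [0.547, -0.2891, 0.2465]
ee_rot: [[0.998, -0.044, -0.045], [-0.045, -0.998, -0.037], [-0.043, 0.039, -0.998]]
wrist_force: [-0.2, 0.3, 0.1]
gripper_width: 1.0
```

```bash
python3 -c "
from h import *
snap('wrist','w10')
snap('scene','s10')
im=cv2.imread('pics/s10.png');cv2.imwrite('pics/s10c.png',cv2.resize(im[180:330,110:310],(800,600),interpolation=cv2.INTER_CUBIC))"
```

```text
13.2 [ 0.5459 -0.2919  0.2453] [[0.998, -0.047, -0.047], [-0.048, -0.998, -0.037], [-0.046, 0.04, -0.998]] [ 0.5 -1.5 -0.4] 0.9964921795816833
13.25 [ 0.5459 -0.2902  0.245 ] [[0.998, -0.047, -0.048], [-0.049, -0.998, -0.036], [-0.046, 0.039, -0.998]] [ 0.3  0.4 -0.5] 0.9986360569651631
```

View pics/w10.png

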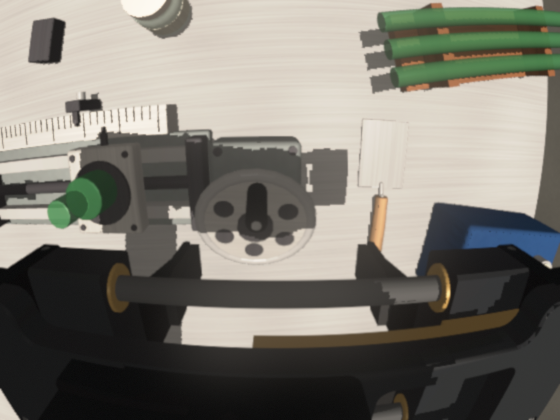

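View pics/s10c.png

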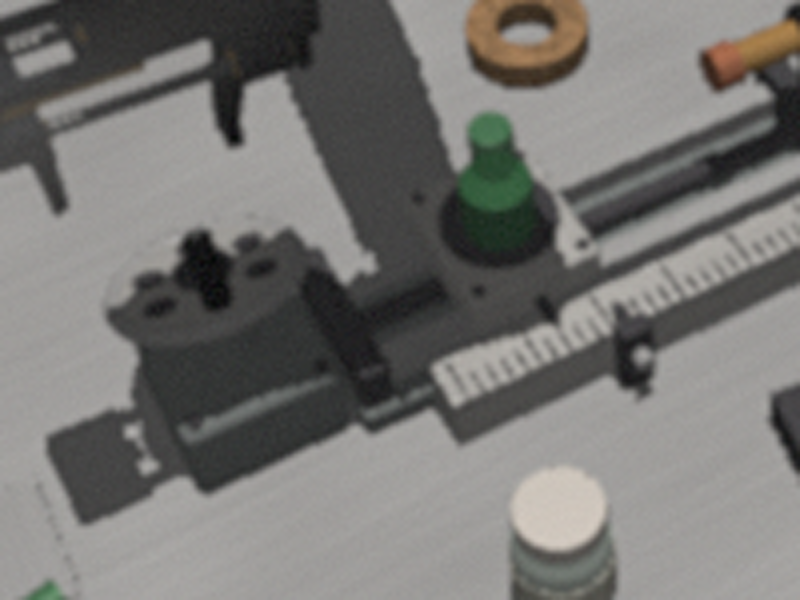

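```bash
python3 - <<'E'
import cv2
a=cv2.imread("pics/w10.png")
cv2.imwrite("pics/w10c.png",cv2.resize(a[160:280,190:330],(700,600),interpolation=cv2.INTER_CUBIC))
E
```

```text
(no output)
```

View pics/w10c.png

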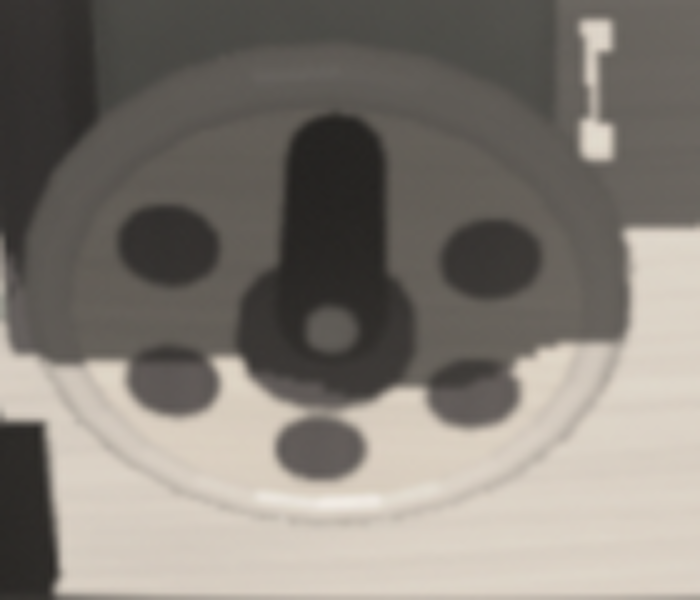

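```bash
cat >> h.py <<'E'
a_=np.radians(2.1);EX=np.array([np.cos(a_),-np.sin(a_),0]);EY=np.array([np.sin(a_),np.cos(a_),0]);EZ=np.array([0,0,1.])
AX=-.342*EX+.94*EZ;U=.94*EX+.342*EZ
def onplane(c,u,v,w,h,fish=True):
    e,d=ray(c,u,v,fish);return e+d*(((w+h*AX-e)@AX)/(d@AX))
E
python3 - <<'E'
from h import *
np.set_printoptions(precision=4,suppress=True)
c=ld("w10")
w=np.array([.519,-.270,.095])
for i in range(3):
    h=onplane(c,255.4,227,w,.016);w=h-.016*AX;w=w+np.array([0,0,.095-w[2]])
print("wheel",w)
for W in (w,np.array([.519,-.27,.095])):
    k=onplane(c,256.2,225.8,W,.060);v=k-(W+.06*AX);print(k,np.linalg.norm(v),np.degrees(np.arctan2(v@EY,v@U)))
E
```

```text
wheel [ 0.5193 -0.2715  0.095 ]
[ 0.5367 -0.275   0.1652] 0.04052724750671761 -4.036027962100956
[ 0.5368 -0.275   0.1654] 0.041146500462425475 -6.097161648502325
```

>>> servo_tool(deltas=[{"slide":[0.05,-0.66,0],"spin":0},{"slide":[0,0,0.9],"spin":0},{"slide":[0,0,0.9],"spin":0},{"slide":[0,0,0.9],"spin":0},{"slide":[0,0,0.9],"spin":0}])

```text
time_s: 13.75
tcp_pos: [0.5483, -0.2722, 0.1593]
ee_rot: [[0.998, -0.044, -0.034], [-0.046, -0.998, -0.04], [-0.032, 0.041, -0.999]]
wrist_force: [-0.5, -0.4, -0.1]
gripper_width: 0.997
```

```bash
python3 -c "
from h import *
snap('wrist','w11')"
```

```text
13.8 [ 0.5459 -0.2711  0.1549] [[0.998, -0.045, -0.041], [-0.046, -0.998, -0.036], [-0.04, 0.038, -0.998]] [-1.5 -0.1 -2.8] 1.0004763540630808
```

View pics/w11.png

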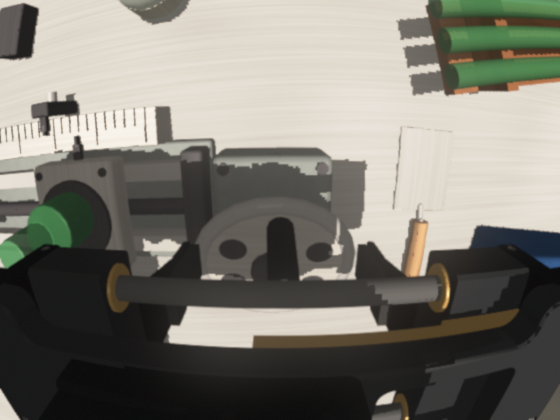

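>>> servo_tool(deltas=[{"slide":[-0.05,0.04,0.5],"spin":0},{"slide":[-0.05,0.04,0.4],"spin":0},{"slide":[0,0,0],"spin":0}])

```text
time_s: 14.1
tcp_pos: [0.5431, -0.2702, 0.1331]
ee_rot: [[0.998, -0.04, -0.042], [-0.042, -0.998, -0.037], [-0.04, 0.039, -0.998]]
wrist_force: [-0.8, 0.4, -0.3]
gripper_width: 1.002
```

>>> servo_tool(deltas=[{"slide":[0,0,0],"spin":0},{"slide":[0,0,0],"spin":0},{"slide":[0,0,0],"spin":0},{"slide":[0,0,0],"spin":0},{"slide":[0,0,0],"spin":0},{"slide":[0,0,0],"spin":0},{"slide":[0,0,0],"spin":0}], gripper=255)

```text
time_s: 14.8
tcp_pos: [0.5458, -0.2701, 0.1375]
ee_rot: [[0.999, -0.039, -0.034], [-0.041, -0.998, -0.039], [-0.033, 0.041, -0.999]]
wrist_force: [1.1, -0.5, 0.5]
gripper_width: 0.446
```

>>> servo_tool(deltas=[{"slide":[-0.04,0,0.06],"spin":0},{"slide":[-0.03,0,0.06],"spin":0},{"slide":[-0.03,0,0.06],"spin":0},{"slide":[-0.02,0,0.04],"spin":0},{"slide":[-0.02,0,0.03],"spin":0},{"slide":[-0.01,0,0.02],"spin":0}])

```text
time_s: 15.4
tcp_pos: [0.5437, -0.2711, 0.1337]
ee_rot: [[0.999, -0.038, -0.029], [-0.039, -0.998, -0.042], [-0.027, 0.043, -0.999]]
wrist_force: [0.4, -0.2, 2.7]
gripper_width: 0.198
```

```bash
python3 -c "
from h import *
snap('wrist','w12')
snap('scene','s12')
im=cv2.imread('pics/s12.png');cv2.imwrite('pics/s12c.png',cv2.resize(im[160:310,110:310],(800,600),interpolation=cv2.INTER_CUBIC))"
```

```text
15.45 [ 0.5437 -0.2711  0.1336] [[0.999, -0.038, -0.029], [-0.039, -0.998, -0.042], [-0.027, 0.043, -0.999]] [0.5 0.1 4.5] 0.19846698081545192
15.5 [ 0.5437 -0.2712  0.1336] [[0.999, -0.038, -0.029], [-0.039, -0.998, -0.042], [-0.027, 0.043, -0.999]] [-0.4  1.   4.3] 0.19589991961802095
```

View pics/w12.png

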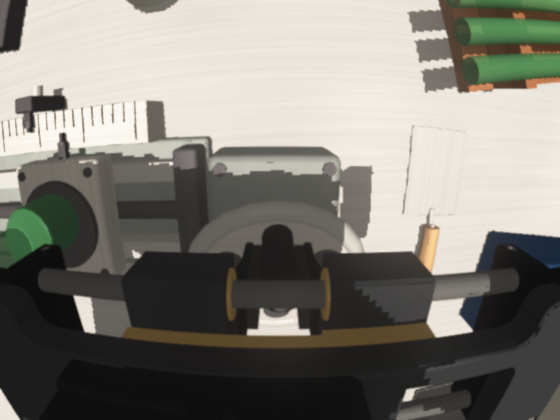

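View pics/s12c.png

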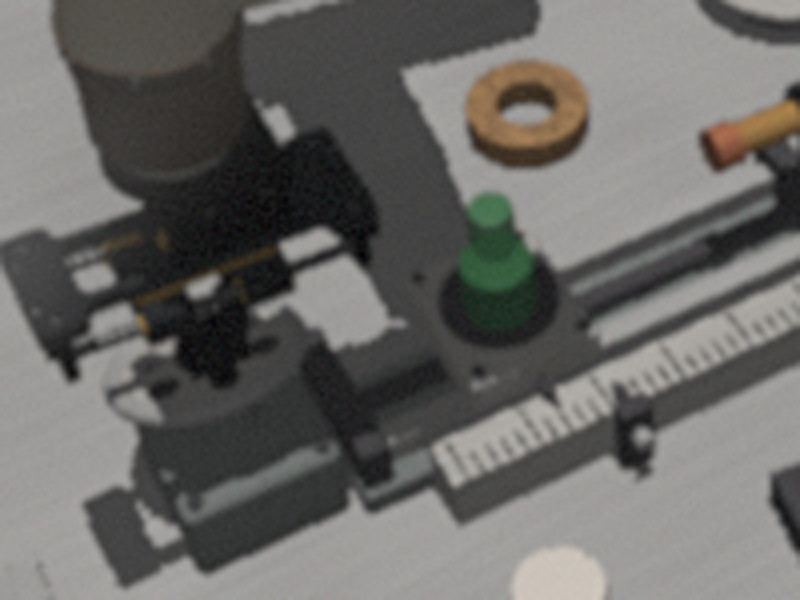

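```bash
cat > crank.py <<'E'
from h import *
from station import sense
import sys
C=np.array([.5024,-.2692,.1372])
def G(p): p=np.radians(p);return C+.045*(np.cos(p)*U+np.sin(p)*EY)
s=sense();R=np.asarray(s["ee_rot"]);g=np.asarray(s["tcp_pos"])-.0187*R[:,2]
v=g-C;ph=np.degrees(np.arctan2(v@EY,v@U))
print("t",round(s["time_s"],2),"phi",round(ph,1),"r",round(np.hypot(v@EY,v@U)*1e3,1),"ax mm",round(v@AX*1e3,1),"F",np.round(s["wrist_force"],1),"w",round(s["gripper_width"],3),"tz",np.round(R[:,2],3))
if len(sys.argv)>2:
    step=float(sys.argv[1]);n=int(sys.argv[2]);p=g
    d0=(G(ph)-g)*.4
    out=[]
    for i in range(n):
        d=G(ph-step*(i+1))-G(ph-step*i)+(d0/n if n else 0)
        out.append({"slide":[round(float(q),2) for q in (R.T@d)/.025],"spin":0})
    import json;print(json.dumps(out))
E
python3 crank.py 10 5
```

```text
t 15.5 phi 0.5 r 44.5 ax mm -0.1 F [-0.4  1.   4.3] w 0.196 tz [-0.029 -0.042 -0.999]
[{"slide": [-0.02, 0.31, 0.02], "spin": 0}, {"slide": [-0.07, 0.3, 0.04], "spin": 0}, {"slide": [-0.12, 0.28, 0.06], "spin": 0}, {"slide": [-0.16, 0.26, 0.08], "spin": 0}, {"slide": [-0.2, 0.22, 0.09], "spin": 0}]
```

>>> servo_tool(deltas=[{"slide":[-0.02,0.31,0.02],"spin":0},{"slide":[-0.07,0.3,0.04],"spin":0},{"slide":[-0.12,0.28,0.06],"spin":0},{"slide":[-0.16,0.26,0.08],"spin":0},{"slide":[-0.2,0.22,0.09],"spin":0}])

```text
time_s: 16.0
tcp_pos: [0.5267, -0.3061, 0.128]
ee_rot: [[0.999, -0.037, -0.03], [-0.038, -0.998, -0.04], [-0.029, 0.041, -0.999]]
wrist_force: [0.0, 4.3, 5.4]
gripper_width: 0.199
```

```bash
python3 crank.py 15 6
```

```text
t 16.0 phi -51.6 r 44.9 ax mm -0.0 F [0.  4.3 5.4] w 0.199 tz [-0.03  -0.04  -0.999]
[{"slide": [-0.37, 0.24, 0.16], "spin": 0}, {"slide": [-0.42, 0.12, 0.17], "spin": 0}, {"slide": [-0.44, 0.0, 0.17], "spin": 0}, {"slide": [-0.42, -0.12, 0.16], "spin": 0}, {"slide": [-0.38, -0.23, 0.14], "spin": 0}, {"slide": [-0.31, -0.33, 0.11], "spin": 0}]
```

>>> servo_tool(deltas=[{"slide":[-0.37,0.24,0.16],"spin":0},{"slide":[-0.42,0.12,0.17],"spin":0},{"slide":[-0.44,0.0,0.17],"spin":0},{"slide":[-0.42,-0.12,0.16],"spin":0},{"slide":[-0.38,-0.23,0.14],"spin":0},{"slide":[-0.31,-0.33,0.11],"spin":0}])

```text
time_s: 16.6
tcp_pos: [0.4697, -0.3, 0.1072]
ee_rot: [[0.999, -0.04, -0.017], [-0.041, -0.998, -0.041], [-0.015, 0.041, -0.999]]
wrist_force: [0.6, -2.8, 2.2]
gripper_width: 0.2
```

```bash
python3 crank.py 15 7
```

```text
t 16.6 phi -136.9 r 45.6 ax mm 0.1 F [ 0.6 -2.8  2.2] w 0.2 tz [-0.017 -0.041 -0.999]
[{"slide": [-0.26, -0.39, 0.08], "spin": 0}, {"slide": [-0.16, -0.44, 0.04], "spin": 0}, {"slide": [-0.04, -0.47, -0.0], "spin": 0}, {"slide": [0.07, -0.46, -0.05], "spin": 0}, {"slide": [0.18, -0.43, -0.09], "spin": 0}, {"slide": [0.28, -0.36, -0.12], "spin": 0}, {"slide": [0.36, -0.27, -0.15], "spin": 0}]
```

>>> servo_tool(deltas=[{"slide":[-0.26,-0.39,0.08],"spin":0},{"slide":[-0.16,-0.44,0.04],"spin":0},{"slide":[-0.04,-0.47,0],"spin":0},{"slide":[0.07,-0.46,-0.05],"spin":0},{"slide":[0.18,-0.43,-0.09],"spin":0},{"slide":[0.28,-0.36,-0.12],"spin":0},{"slide":[0.36,-0.27,-0.15],"spin":0}])

```text
time_s: 17.3
tcp_pos: [0.4852, -0.2277, 0.1111]
ee_rot: [[0.999, -0.039, -0.012], [-0.039, -0.998, -0.047], [-0.01, 0.048, -0.999]]
wrist_force: [4.5, -14.9, -3.3]
gripper_width: 0.198
```

```bash
python3 crank.py 15 7
```

```text
t 17.3 phi 115.5 r 46.2 ax mm -0.6 F [  4.5 -14.9  -3.3] w 0.198 tz [-0.012 -0.047 -0.999]
[{"slide": [0.42, -0.14, -0.17], "spin": 0}, {"slide": [0.44, -0.02, -0.17], "spin": 0}, {"slide": [0.43, 0.11, -0.16], "spin": 0}, {"slide": [0.39, 0.22, -0.14], "spin": 0}, {"slide": [0.33, 0.32, -0.11], "spin": 0}, {"slide": [0.24, 0.4, -0.07], "spin": 0}, {"slide": [0.14, 0.45, -0.03], "spin": 0}]
```

```bash
sed -i 's/-.2692/-.2702/' crank.py; python3 crank.py 15 7
```

```text
t 17.3 phi 115.0 r 47.1 ax mm -0.6 F [  4.5 -14.9  -3.3] w 0.198 tz [-0.012 -0.047 -0.999]
[{"slide": [0.42, -0.13, -0.17], "spin": 0}, {"slide": [0.44, -0.01, -0.17], "spin": 0}, {"slide": [0.43, 0.11, -0.16], "spin": 0}, {"slide": [0.39, 0.23, -0.14], "spin": 0}, {"slide": [0.33, 0.33, -0.11], "spin": 0}, {"slide": [0.24, 0.4, -0.07], "spin": 0}, {"slide": [0.14, 0.45, -0.03], "spin": 0}]
```

>>> servo_tool(deltas=[{"slide":[0.42,-0.12,-0.17],"spin":0},{"slide":[0.44,0.02,-0.17],"spin":0},{"slide":[0.43,0.12,-0.16],"spin":0},{"slide":[0.39,0.23,-0.14],"spin":0},{"slide":[0.33,0.33,-0.11],"spin":0},{"slide":[0.24,0.4,-0.07],"spin":0},{"slide":[0.14,0.45,-0.03],"spin":0}])

```text
time_s: 18.0
tcp_pos: [0.5392, -0.2498, 0.1316]
ee_rot: [[0.999, -0.033, -0.037], [-0.034, -0.999, -0.032], [-0.036, 0.034, -0.999]]
wrist_force: [1.6, 5.7, 5.9]
gripper_width: 0.198
```

```bash
python3 crank.py 15 7; python3 -c "
from h import *
snap('wrist','w13')"
```

```text
t 18.0 phi 29.9 r 45.0 ax mm -0.2 F [1.6 5.7 5.9] w 0.198 tz [-0.037 -0.032 -0.999]
[{"slide": [0.16, 0.44, -0.05], "spin": 0}, {"slide": [0.05, 0.47, -0.01], "spin": 0}, {"slide": [-0.06, 0.46, 0.04], "spin": 0}, {"slide": [-0.17, 0.43, 0.08], "spin": 0}, {"slide": [-0.27, 0.37, 0.12], "spin": 0}, {"slide": [-0.35, 0.28, 0.15], "spin": 0}, {"slide": [-0.4, 0.17, 0.17], "spin": 0}]
18.05 [ 0.5399 -0.2513  0.1319] [[0.999, -0.034, -0.036], [-0.035, -0.999, -0.034], [-0.035, 0.035, -0.999]] [2.2 3.3 5.9] 0.19895675697807846
```

View pics/w13.png

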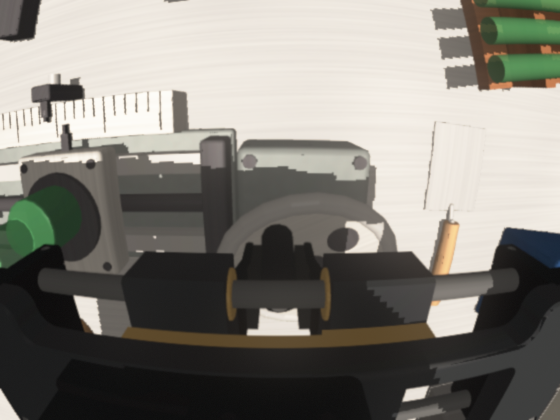

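```bash
cat > gap.py <<'E'
from h import *
import sys
t=sys.argv[1];x0,y0,x1,y1=map(int,sys.argv[2:6])
im=cv2.imread(f"pics/{t}.png");k=min(780/(x1-x0),590/(y1-y0));cv2.imwrite(f"pics/{t}g.png",cv2.resize(im[y0:y1,x0:x1],None,fx=k,fy=k,interpolation=cv2.INTER_CUBIC));print(k)
E
python3 gap.py w13 20 70 110 150
```

```text
7.375
```

View pics/w13g.png

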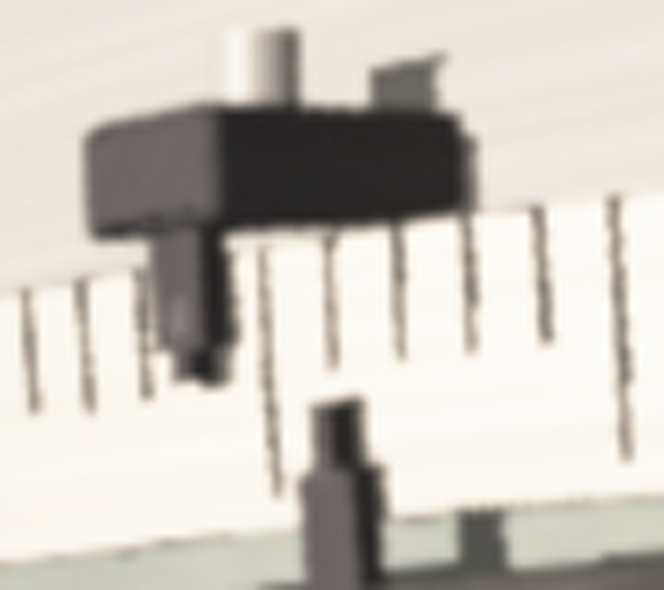

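```bash
cat > gp.py <<'E'
from h import *
import sys
t=sys.argv[1];fish=t[0]=='w';a=list(map(float,sys.argv[2:6]))
c=ld(t);p=plane(c,a[0],a[1],.053,fish);q=plane(c,a[2],a[3],.053,fish)
print("clip",np.round(p,4),"carr",np.round(q,4),"dy mm",round((p-q)@EY*1e3,2),"dx",round((p-q)@EX*1e3,2))
E
python3 gp.py w13 45.1 120.8 64.2 124.9; python3 crank.py 15 7
```

```text
clip [ 0.6309 -0.0584  0.053 ] carr [ 0.6243 -0.0793  0.053 ] dy mm 21.11 dx 5.85
t 18.05 phi 27.8 r 44.9 ax mm -0.3 F [2.2 3.3 5.9] w 0.199 tz [-0.036 -0.034 -0.999]
[{"slide": [0.15, 0.44, -0.05], "spin": 0}, {"slide": [0.04, 0.47, -0.0], "spin": 0}, {"slide": [-0.07, 0.46, 0.05], "spin": 0}, {"slide": [-0.18, 0.42, 0.09], "spin": 0}, {"slide": [-0.28, 0.36, 0.12], "spin": 0}, {"slide": [-0.36, 0.27, 0.15], "spin": 0}, {"slide": [-0.41, 0.16, 0.17], "spin": 0}]
```

>>> servo_tool(deltas=[{"slide":[0.15,0.44,-0.05],"spin":0},{"slide":[0.04,0.47,0],"spin":0},{"slide":[-0.07,0.46,0.05],"spin":0},{"slide":[-0.18,0.42,0.09],"spin":0},{"slide":[-0.28,0.36,0.12],"spin":0},{"slide":[-0.36,0.27,0.15],"spin":0},{"slide":[-0.41,0.16,0.17],"spin":0}])

```text
time_s: 18.75
tcp_pos: [0.5136, -0.313, 0.1235]
ee_rot: [[0.999, -0.029, -0.029], [-0.03, -0.999, -0.031], [-0.028, 0.032, -0.999]]
wrist_force: [0.8, 1.1, 3.7]
gripper_width: 0.201
```

```bash
python3 crank.py 15 7
```

```text
t 18.75 phi -71.2 r 44.1 ax mm 0.1 F [0.8 1.1 3.7] w 0.201 tz [-0.029 -0.031 -0.999]
[{"slide": [-0.43, 0.09, 0.17], "spin": 0}, {"slide": [-0.44, -0.04, 0.17], "spin": 0}, {"slide": [-0.41, -0.16, 0.16], "spin": 0}, {"slide": [-0.36, -0.27, 0.14], "spin": 0}, {"slide": [-0.29, -0.36, 0.1], "spin": 0}, {"slide": [-0.19, -0.42, 0.06], "spin": 0}, {"slide": [-0.08, -0.46, 0.02], "spin": 0}]
```

>>> servo_tool(deltas=[{"slide":[-0.43,0.09,0.17],"spin":0},{"slide":[-0.44,-0.04,0.17],"spin":0},{"slide":[-0.41,-0.16,0.16],"spin":0},{"slide":[-0.36,-0.27,0.14],"spin":0},{"slide":[-0.29,-0.36,0.1],"spin":0},{"slide":[-0.19,-0.42,0.06],"spin":0},{"slide":[-0.08,-0.46,0.02],"spin":0}])

```text
time_s: 19.45
tcp_pos: [0.4589, -0.2723, 0.1025]
ee_rot: [[0.999, -0.031, -0.013], [-0.031, -0.999, -0.035], [-0.011, 0.035, -0.999]]
wrist_force: [4.9, -2.5, 0.5]
gripper_width: 0.2
```

```bash
python3 crank.py 15 6
```

```text
t 19.45 phi -176.2 r 46.2 ax mm -0.3 F [ 4.9 -2.5  0.5] w 0.2 tz [-0.013 -0.035 -0.999]
[{"slide": [0.03, -0.47, -0.03], "spin": 0}, {"slide": [0.15, -0.44, -0.07], "spin": 0}, {"slide": [0.25, -0.39, -0.11], "spin": 0}, {"slide": [0.33, -0.3, -0.14], "spin": 0}, {"slide": [0.4, -0.2, -0.16], "spin": 0}, {"slide": [0.43, -0.08, -0.17], "spin": 0}]
```

>>> servo_tool(deltas=[{"slide":[0.04,-0.46,-0.03],"spin":0},{"slide":[0.16,-0.42,-0.07],"spin":0},{"slide":[0.25,-0.37,-0.11],"spin":0},{"slide":[0.33,-0.28,-0.14],"spin":0},{"slide":[0.4,-0.18,-0.16],"spin":0},{"slide":[0.43,-0.05,-0.17],"spin":0}])

```text
time_s: 20.05
tcp_pos: [0.4927, -0.2258, 0.1142]
ee_rot: [[0.999, -0.03, -0.036], [-0.031, -0.999, -0.036], [-0.035, 0.037, -0.999]]
wrist_force: [-4.9, -0.9, 2.0]
gripper_width: 0.198
```

```bash
python3 crank.py 12 4; python3 -c "
from h import *
snap('wrist','w14')"; python3 gap.py w14 20 60 180 160
```

```text
t 20.05 phi 104.4 r 46.2 ax mm -0.4 F [-4.9 -0.9  2. ] w 0.198 tz [-0.036 -0.036 -0.999]
[{"slide": [0.35, -0.04, -0.14], "spin": 0}, {"slide": [0.35, 0.04, -0.14], "spin": 0}, {"slide": [0.34, 0.11, -0.13], "spin": 0}, {"slide": [0.31, 0.19, -0.12], "spin": 0}]
20.1 [ 0.4946 -0.2255  0.1148] [[0.999, -0.03, -0.034], [-0.031, -0.999, -0.036], [-0.033, 0.037, -0.999]] [-4.   3.5  4.8] 0.19541850364953264
4.875
```

View pics/w14.png

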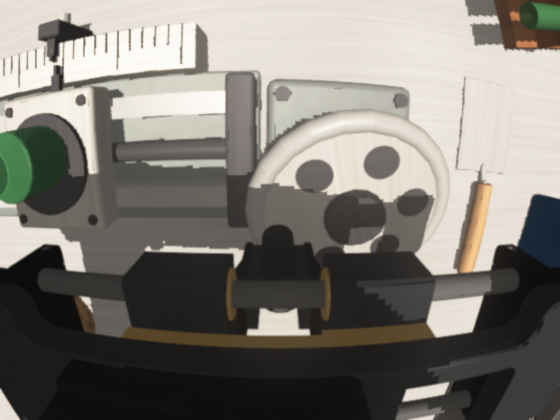

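```bash
python3 gap.py w14 20 5 110 85; python3 crank.py 12 4
```

```text
7.375
t 20.1 phi 102.0 r 46.1 ax mm -0.5 F [-4.   3.5  4.8] w 0.195 tz [-0.034 -0.036 -0.999]
[{"slide": [0.35, -0.03, -0.14], "spin": 0}, {"slide": [0.35, 0.05, -0.14], "spin": 0}, {"slide": [0.33, 0.13, -0.13], "spin": 0}, {"slide": [0.3, 0.2, -0.12], "spin": 0}]
```

View pics/w14g.png

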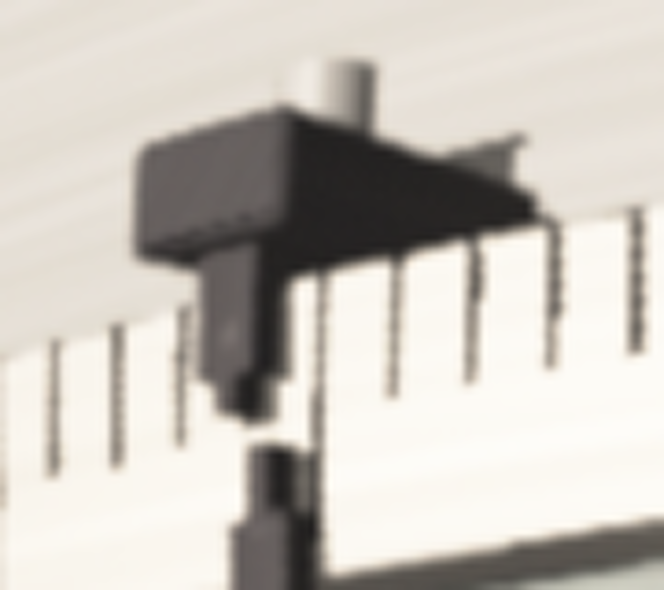

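```bash
python3 gp.py w14 51.3 59.9 55.5 66.0
```

```text
clip [ 0.6304 -0.0589  0.053 ] carr [ 0.6246 -0.0631  0.053 ] dy mm 4.36 dx 5.7
```

>>> servo_tool(deltas=[{"slide":[0.35,-0.02,-0.14],"spin":0},{"slide":[0.35,0.07,-0.14],"spin":0},{"slide":[0.33,0.15,-0.13],"spin":0},{"slide":[0.3,0.22,-0.12],"spin":0}])

```text
time_s: 20.5
tcp_pos: [0.5197, -0.2296, 0.1243]
ee_rot: [[0.998, -0.032, -0.056], [-0.033, -0.999, -0.024], [-0.055, 0.026, -0.998]]
wrist_force: [-0.8, 8.8, 6.0]
gripper_width: 0.199
```

```bash
python3 -c "
from h import *
snap('wrist','w15');snap('scene','s15');snap('top','t15')"; python3 crank.py 8 3; python3 gap.py w15 20 60 110 140;python3 gap.py s15 225 230 305 290;python3 gap.py t15 290 175 370 235
```

```text
20.55 [ 0.5217 -0.2305  0.125 ] [[0.998, -0.031, -0.053], [-0.033, -0.999, -0.025], [-0.052, 0.027, -0.998]] [-0.7  5.7  6.2] 0.19731020024240029
20.6 [ 0.5216 -0.2305  0.125 ] [[0.998, -0.032, -0.052], [-0.033, -0.999, -0.026], [-0.051, 0.027, -0.998]] [-1.3  6.   5.9] 0.19707766850605035
20.65 [ 0.5216 -0.2305  0.125 ] [[0.998, -0.031, -0.052], [-0.033, -0.999, -0.026], [-0.051, 0.027, -0.998]] [-1.   6.7  6.3] 0.19846319293007642
t 20.65 phi 64.3 r 45.4 ax mm -0.3 F [-1.   6.7  6.3] w 0.198 tz [-0.052 -0.026 -0.998]
[{"slide": [0.2, 0.13, -0.08], "spin": 0}, {"slide": [0.18, 0.16, -0.07], "spin": 0}, {"slide": [0.16, 0.18, -0.06], "spin": 0}]
7.375
9.75
9.75
```

View pics/w15g.png

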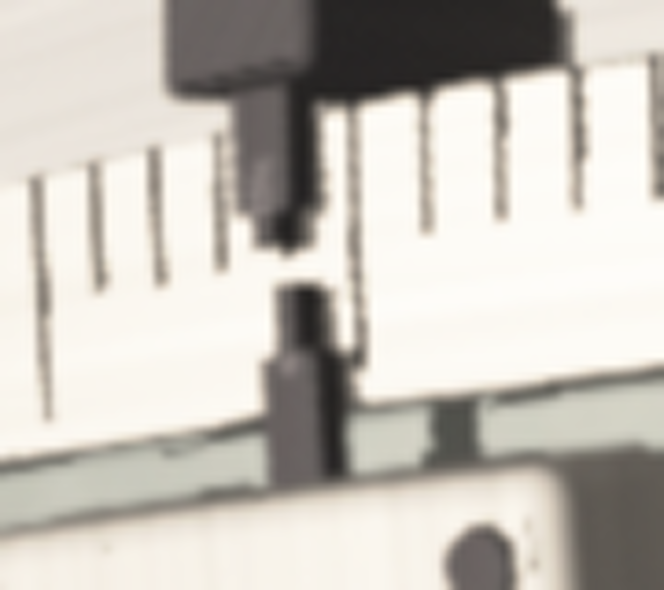

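View pics/s15g.png

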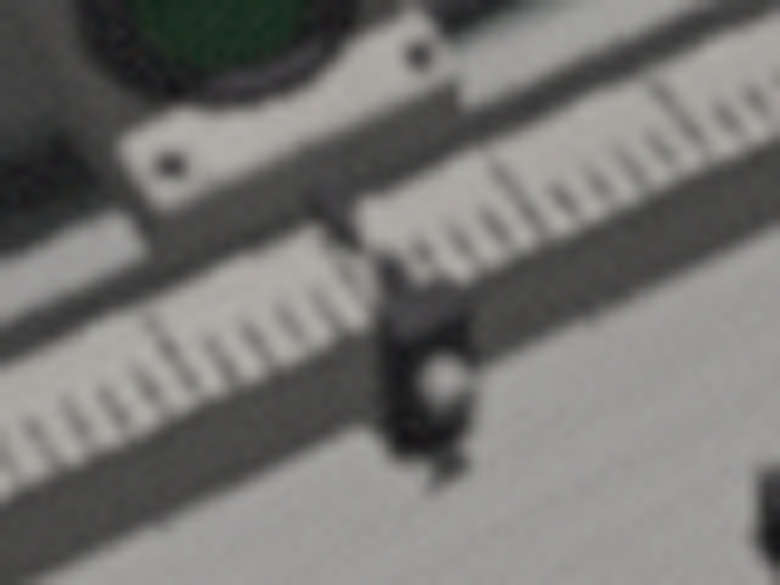

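View pics/t15g.png

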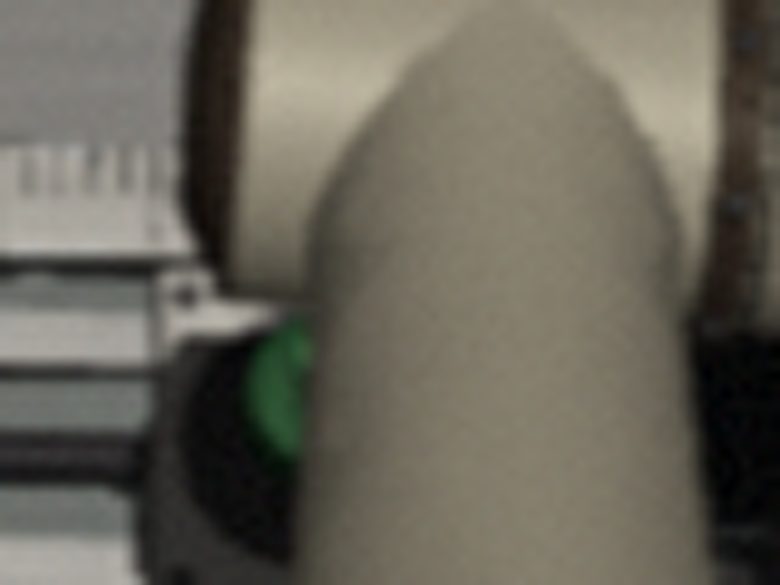

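```bash
python3 gp.py w15 56.4 92.6 59.5 99.1;python3 gp.py w15 56.9 92.3 59.5 99.1;  python3 gp.py s15 264.5 256.8 260.2 254.6
```

```text
clip [ 0.6306 -0.0586  0.053 ] carr [ 0.6248 -0.0614  0.053 ] dy mm 2.95 dx 5.75
clip [ 0.6308 -0.0592  0.053 ] carr [ 0.6248 -0.0614  0.053 ] dy mm 2.4 dx 5.91
clip [ 0.6382 -0.0578  0.053 ] carr [ 0.6266 -0.0632  0.053 ] dy mm 5.79 dx 11.36
```

>>> servo_tool(deltas=[{"slide":[0.2,0.14,-0.08],"spin":0},{"slide":[0.18,0.17,-0.07],"spin":0},{"slide":[0.16,0.19,-0.06],"spin":0}])

```text
time_s: 20.95
tcp_pos: [0.5332, -0.24, 0.1293]
ee_rot: [[0.998, -0.031, -0.058], [-0.032, -0.999, -0.021], [-0.057, 0.022, -0.998]]
wrist_force: [-2.0, 3.9, 5.0]
gripper_width: 0.203
```

```bash
python3 -c "
from h import *
snap('wrist','w16')"; python3 crank.py 8 3; python3 gap.py w16 10 60 100 140
```

```text
21.0 [ 0.5341 -0.241   0.1296] [[0.998, -0.031, -0.056], [-0.033, -0.999, -0.022], [-0.056, 0.024, -0.998]] [-1.5  2.5  4. ] 0.19673720344716972
t 21.0 phi 42.6 r 45.5 ax mm -0.4 F [-1.5  2.5  4. ] w 0.197 tz [-0.056 -0.022 -0.998]
[{"slide": [0.14, 0.2, -0.06], "spin": 0}, {"slide": [0.11, 0.22, -0.05], "spin": 0}, {"slide": [0.09, 0.23, -0.03], "spin": 0}]
7.375
```

View pics/w16g.png

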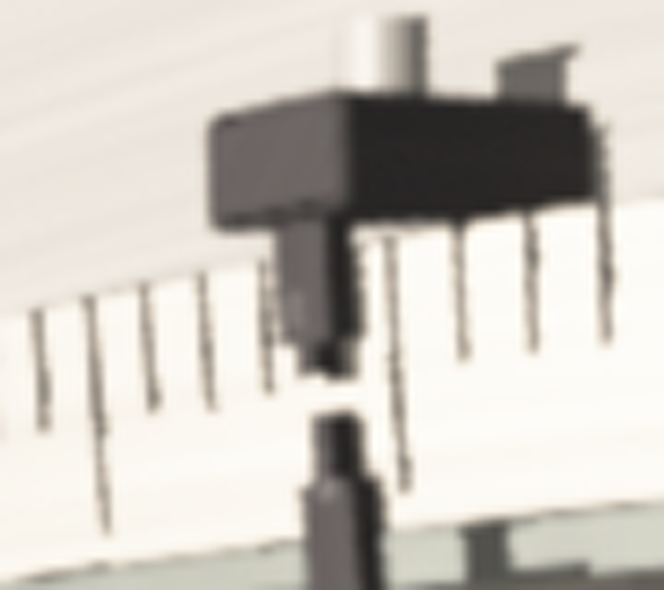

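>>> servo_tool(deltas=[{"slide":[0.13,0.21,-0.06],"spin":0},{"slide":[0.1,0.23,-0.05],"spin":0}])

```text
time_s: 21.2
tcp_pos: [0.5403, -0.252, 0.1321]
ee_rot: [[0.998, -0.031, -0.056], [-0.033, -0.999, -0.021], [-0.055, 0.022, -0.998]]
wrist_force: [-1.7, 4.0, 2.3]
gripper_width: 0.199
```

```bash
python3 -c "
from h import *
snap('scene','s17')
snap('wrist','w17')"; python3 crank.py 5 2; python3 gap.py w17 10 70 100 150
```

```text
21.25 [ 0.5406 -0.2529  0.1322] [[0.998, -0.032, -0.055], [-0.033, -0.999, -0.021], [-0.055, 0.023, -0.998]] [-0.5  1.4  2.6] 0.1969239501629499
21.3 [ 0.5406 -0.2528  0.1323] [[0.998, -0.032, -0.055], [-0.033, -0.999, -0.022], [-0.054, 0.023, -0.998]] [-1.   1.2  2.1] 0.19910846215040523
t 21.3 phi 25.2 r 45.2 ax mm -0.3 F [-1.   1.2  2.1] w 0.199 tz [-0.055 -0.022 -0.998]
[{"slide": [0.05, 0.15, -0.02], "spin": 0}, {"slide": [0.04, 0.15, -0.02], "spin": 0}]
7.375
```

View pics/w17g.png

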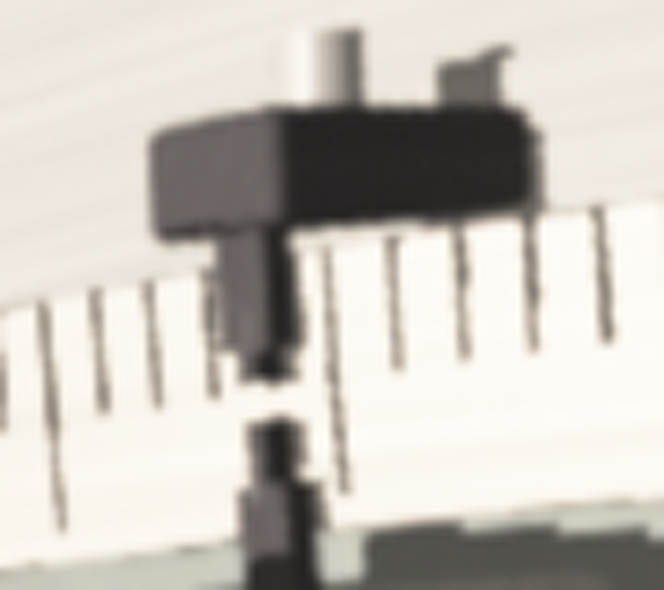

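Now about 0.5–1.2 mm short. This view is too oblique to trust further, so I'll release the knob and look from above.

>>> servo_tool(deltas=[{"slide":[0,0,0],"spin":0},{"slide":[0,0,0],"spin":0},{"slide":[0,0,0],"spin":0},{"slide":[0,0,0],"spin":0},{"slide":[0,0,-0.6],"spin":0},{"slide":[0,0,-1],"spin":0},{"slide":[0,0,-1],"spin":0},{"slide":[0,0,-1],"spin":0}], gripper=100)

```text
time_s: 22.1
tcp_pos: [0.5429, -0.2517, 0.2183]
ee_rot: [[0.997, -0.033, -0.066], [-0.035, -0.999, -0.02], [-0.065, 0.023, -0.998]]
wrist_force: [1.0, 0.7, -0.6]
gripper_width: 0.605
```

>>> servo_tool(deltas=[{"slide":[0,-1,-0.2],"spin":0},{"slide":[0,-1,0],"spin":0},{"slide":[0,-1,0],"spin":0},{"slide":[0,-1,0],"spin":0},{"slide":[0,-0.5,0],"spin":0}])

```text
time_s: 22.6
tcp_pos: [0.5497, -0.1382, 0.2257]
ee_rot: [[0.998, -0.037, -0.054], [-0.038, -0.999, -0.024], [-0.053, 0.026, -0.998]]
wrist_force: [0.2, -0.8, 0.8]
gripper_width: 0.607
```

```bash
python3 -c "
from h import *
snap('scene','s18')
snap('wrist','w18')"
```

```text
22.65 [ 0.5498 -0.1373  0.2257] [[0.998, -0.036, -0.054], [-0.037, -0.999, -0.023], [-0.053, 0.025, -0.998]] [ 1.   0.2 -0.9] 0.6073124558066041
22.7 [ 0.5498 -0.1384  0.2257] [[0.998, -0.036, -0.055], [-0.038, -0.999, -0.024], [-0.054, 0.026, -0.998]] [-0.1  0.2  0.2] 0.6088612120387528
```

View pics/w18.png

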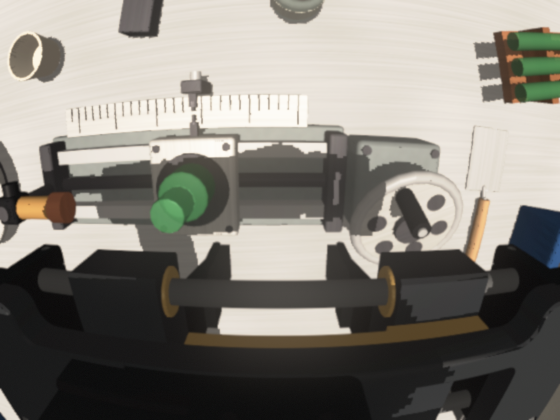

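>>> servo_tool(deltas=[{"slide":[0,-1,0],"spin":0},{"slide":[0,-1,0],"spin":0},{"slide":[0,-1,0],"spin":0}])

```text
time_s: 23.0
tcp_pos: [0.5526, -0.0657, 0.2233]
ee_rot: [[0.998, -0.042, -0.055], [-0.043, -0.999, -0.025], [-0.054, 0.027, -0.998]]
wrist_force: [0.1, -0.2, -0.5]
gripper_width: 0.608
```

```bash
python3 -c "
from h import *
from station import optics
optics.capture('scene')
snap('wrist','w19')"; python3 gap.py w19 235 60 325 150
```

```text
23.1 [ 0.5528 -0.0643  0.2233] [[0.998, -0.039, -0.055], [-0.04, -0.999, -0.025], [-0.054, 0.027, -0.998]] [ 0.4  0.4 -0.4] 0.6071302136003285
6.555555555555555
```

View pics/w19.png

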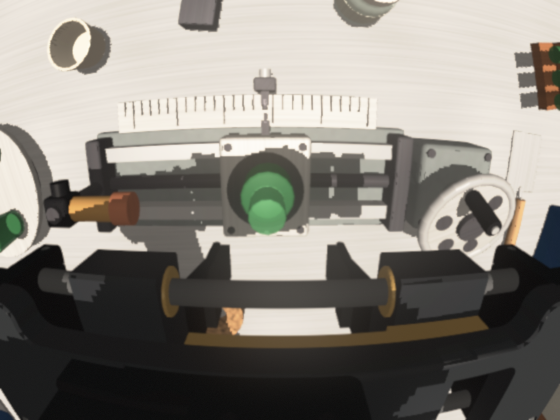

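View pics/w19g.png

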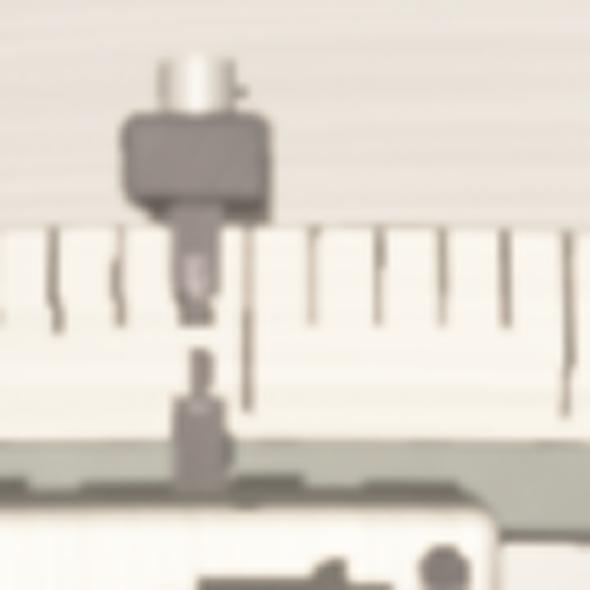

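```bash
cat > prof.py <<'E'
from h import *
import sys
t=sys.argv[1];x0,x1,y0,y1=map(int,sys.argv[2:6])
c=ld(t);g=cv2.cvtColor(c["frame"],cv2.COLOR_RGB2GRAY).astype(float)
for y in range(y0,y1):
    r=g[y,x0:x1+1];w=np.clip(np.percentile(r,85)-12-r,0,None);
    if w.sum()<40: print(y,"-");continue
    u=(w*np.arange(x0,x1+1)).sum()/w.sum();p=plane(c,u,y,.053,True)
    print(y,round(u,2),int(w.sum()),"sx %.1f sy %.2f"%(p@EX*1e3,p@EY*1e3))
E
python3 prof.py w19 258 271 91 134
```

```text
91 264.36 107 sx 649.7 sy -34.32
92 265.59 88 sx 648.7 sy -35.54
93 -
94 264.35 217 sx 646.7 sy -34.29
95 264.38 563 sx 645.7 sy -34.31
96 264.4 597 sx 644.7 sy -34.32
97 264.38 600 sx 643.6 sy -34.30
98 264.37 562 sx 642.6 sy -34.28
99 264.37 497 sx 641.6 sy -34.27
100 264.36 476 sx 640.6 sy -34.25
101 264.36 464 sx 639.6 sy -34.24
102 264.32 456 sx 638.6 sy -34.20
103 264.4 439 sx 637.6 sy -34.27
104 264.24 474 sx 636.6 sy -34.10
105 263.89 468 sx 635.6 sy -33.74
106 264.05 446 sx 634.6 sy -33.90
107 264.43 446 sx 633.6 sy -34.27
108 264.55 452 sx 632.5 sy -34.38
109 264.54 280 sx 631.5 sy -34.35
110 -
111 -
112 -
113 265.27 158 sx 627.5 sy -35.04
114 265.4 278 sx 626.5 sy -35.17
115 265.45 295 sx 625.5 sy -35.21
116 265.41 291 sx 624.4 sy -35.16
117 265.42 291 sx 623.4 sy -35.16
118 265.38 271 sx 622.4 sy -35.12
119 265.26 235 sx 621.4 sy -34.98
120 264.89 344 sx 620.4 sy -34.61
121 264.94 504 sx 619.4 sy -34.65
122 264.92 546 sx 618.4 sy -34.62
123 264.84 658 sx 617.4 sy -34.52
124 264.84 707 sx 616.3 sy -34.51
125 264.94 706 sx 615.3 sy -34.60
126 265.28 597 sx 614.3 sy -34.94
127 265.75 312 sx 613.3 sy -35.39
128 266.01 276 sx 612.3 sy -35.64
129 265.97 305 sx 611.3 sy -35.60
130 265.83 297 sx 610.2 sy -35.45
131 265.5 274 sx 609.2 sy -35.11
132 265.77 210 sx 608.2 sy -35.36
133 -
```

```bash
python3 gap.py s18 240 235 290 275; python3 gap.py w19 250 85 280 135
```

```text
14.75
11.8
```

View pics/s18g.png

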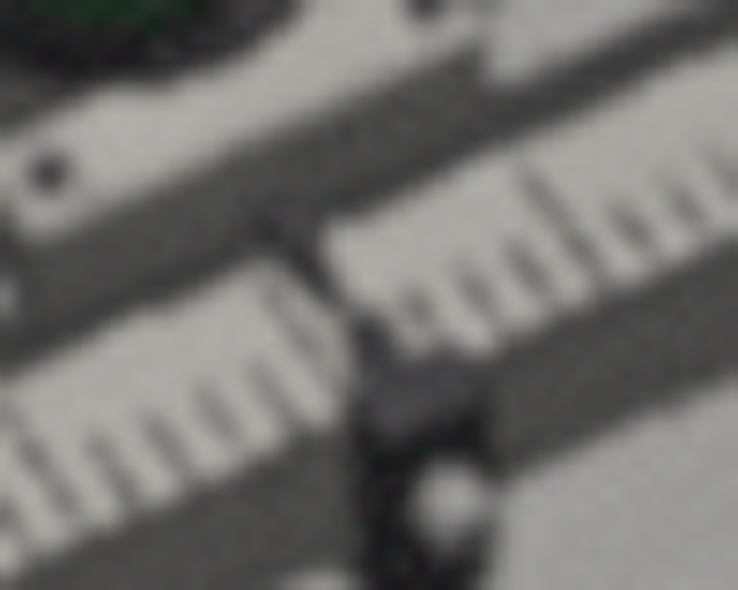

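View pics/w19g.png

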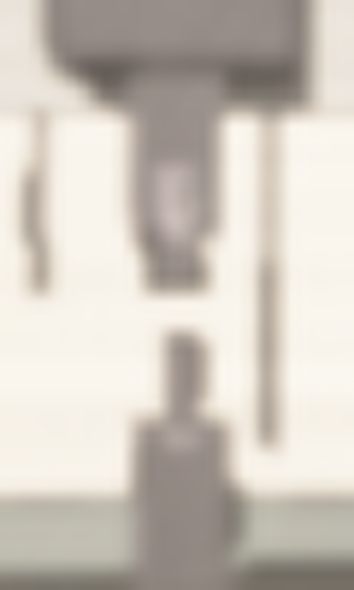

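From above, the carriage pointer is about 0.65 mm short of the clip's, which is about 12° of wheel. This agrees with the angle count. I'll regrip the knob for a fine adjustment.

>>> servo_tool(deltas=[{"slide":[0,0.94,0.02],"spin":0},{"slide":[0,0.94,0.02],"spin":0},{"slide":[0,0.94,0.02],"spin":0},{"slide":[0,0.94,0.02],"spin":0},{"slide":[0,0.94,0.02],"spin":0},{"slide":[0,0.94,0.02],"spin":0},{"slide":[0,0.94,0.02],"spin":0},{"slide":[0,0.85,0.02],"spin":0}])

```text
time_s: 23.9
tcp_pos: [0.5441, -0.264, 0.2239]
ee_rot: [[0.998, -0.039, -0.057], [-0.041, -0.999, -0.027], [-0.056, 0.03, -0.998]]
wrist_force: [-0.4, -0.3, -0.4]
gripper_width: 0.608
```

```bash
python3 -c "
from h import *
snap('wrist','w20')"; python3 gap.py w20 180 150 360 290
```

```text
23.95 [ 0.5437 -0.2667  0.2238] [[0.997, -0.042, -0.057], [-0.043, -0.999, -0.028], [-0.056, 0.031, -0.998]] [ 1.5 -0.7  0.6] 0.6067081302713628
4.214285714285714
```

View pics/w20g.png

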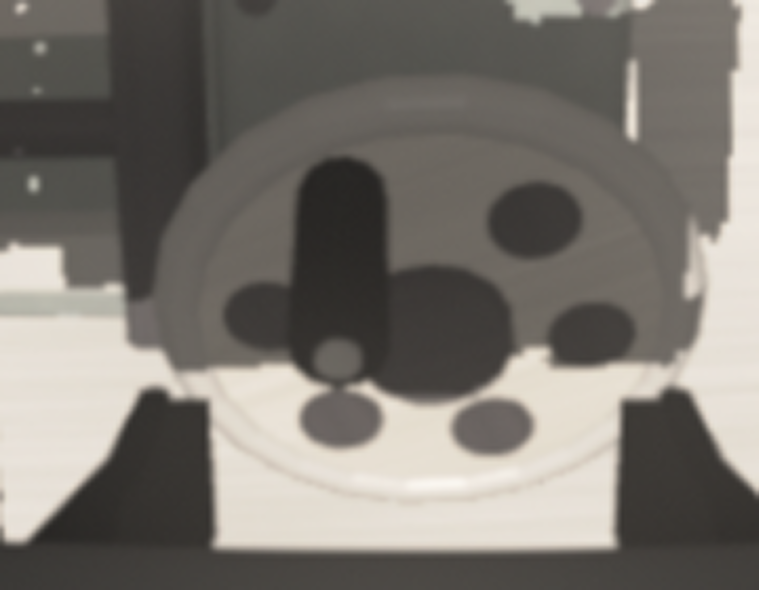

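>>> servo_tool(deltas=[{"slide":[0.05,-0.64,0],"spin":0},{"slide":[0,0,0.7],"spin":0},{"slide":[0,0,0.9],"spin":0},{"slide":[0,0,0.8],"spin":0}])

```text
time_s: 24.35
tcp_pos: [0.543, -0.2565, 0.1645]
ee_rot: [[0.998, -0.048, -0.051], [-0.049, -0.998, -0.031], [-0.049, 0.033, -0.998]]
wrist_force: [-0.4, 0.3, -0.6]
gripper_width: 0.607
```

```bash
python3 -c "
from h import *
snap('wrist','w21')"; python3 gap.py w21 160 150 400 330
```

```text
24.4 [ 0.5407 -0.2557  0.1607] [[0.997, -0.049, -0.057], [-0.05, -0.998, -0.028], [-0.056, 0.031, -0.998]] [-1.4  0.4 -3.6] 0.6085381624725155
3.25
```

View pics/w21g.png

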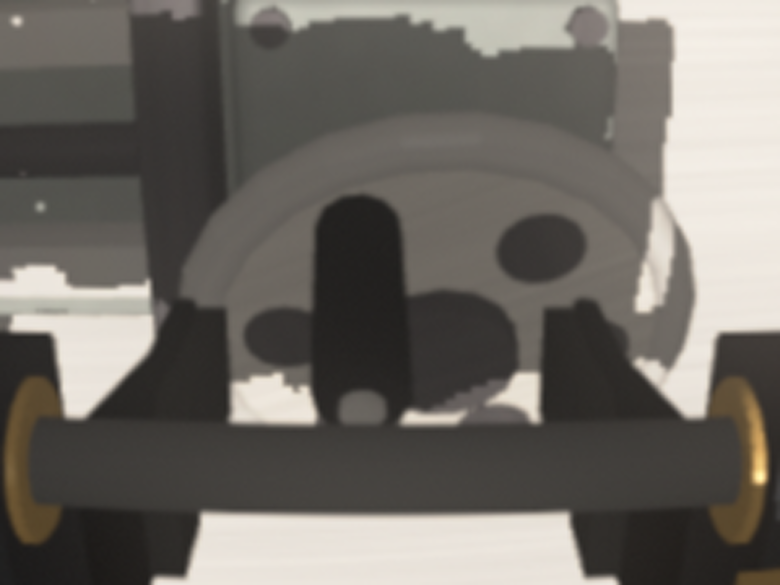

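>>> servo_tool(deltas=[{"slide":[0.03,-0.08,0.6],"spin":0},{"slide":[0.03,-0.06,0.5],"spin":0}])

```text
time_s: 24.6
tcp_pos: [0.5411, -0.2532, 0.1333]
ee_rot: [[0.997, -0.048, -0.056], [-0.05, -0.998, -0.029], [-0.055, 0.032, -0.998]]
wrist_force: [-0.4, 0.6, -0.1]
gripper_width: 0.606
```

```bash
python3 -c "
from station import optics
optics.capture('scene')"; python3 crank.py
```

```text
t 24.65 phi 25.6 r 44.9 ax mm -0.9 F [-0.5 -0.1 -2.1] w 0.61 tz [-0.059 -0.028 -0.998]
```

Position matches the earlier grip, so I'll close on the knob.

>>> servo_tool(deltas=[{"slide":[0,0,0],"spin":0},{"slide":[0,0,0],"spin":0},{"slide":[0,0,0],"spin":0},{"slide":[0,0,0],"spin":0},{"slide":[0,0,0],"spin":0},{"slide":[0,0,0],"spin":0},{"slide":[0,0,0],"spin":0}], gripper=255)

```text
time_s: 25.35
tcp_pos: [0.5422, -0.2528, 0.1345]
ee_rot: [[0.997, -0.047, -0.054], [-0.049, -0.998, -0.029], [-0.053, 0.032, -0.998]]
wrist_force: [-0.2, -0.4, -1.7]
gripper_width: 0.2
```

```bash
python3 crank.py 5 2
```

```text
t 25.35 phi 24.2 r 47.4 ax mm 1.3 F [-0.2 -0.4 -1.7] w 0.2 tz [-0.054 -0.029 -0.998]
[{"slide": [0.04, 0.15, -0.0], "spin": 0}, {"slide": [0.03, 0.16, 0.0], "spin": 0}]
```

>>> servo_tool(deltas=[{"slide":[0.08,0.17,-0.02],"spin":0},{"slide":[0.06,0.18,-0.01],"spin":0}])

```text
time_s: 25.55
tcp_pos: [0.5446, -0.2607, 0.1353]
ee_rot: [[0.997, -0.047, -0.056], [-0.048, -0.998, -0.027], [-0.055, 0.03, -0.998]]
wrist_force: [-0.7, 3.6, 0.5]
gripper_width: 0.203
```

```bash
python3 -c "
from station import optics
optics.capture('scene')"; python3 crank.py; python3 -c "
from h import *
snap('wrist','w22')"; python3 gap.py w22 10 70 100 150
```

```text
t 25.6 phi 13.3 r 47.5 ax mm 1.0 F [-1.   2.1  2.3] w 0.197 tz [-0.056 -0.028 -0.998]
25.65 [ 0.5448 -0.2613  0.1354] [[0.997, -0.047, -0.056], [-0.049, -0.998, -0.028], [-0.054, 0.031, -0.998]] [-1.   1.6  1.2] 0.19807263975057446
7.375
```

View pics/w22g.png

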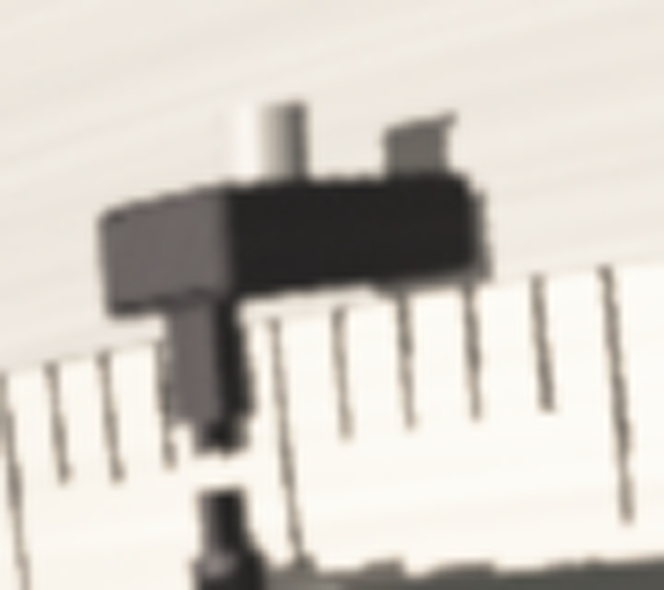

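The tips now look aligned along the tick direction. I'll release, rise and verify from above.

>>> servo_tool(deltas=[{"slide":[0,0,0],"spin":0},{"slide":[0,0,0],"spin":0},{"slide":[0,0,0],"spin":0},{"slide":[0,0,0],"spin":0},{"slide":[0,0,-0.6],"spin":0},{"slide":[0,0,-1],"spin":0},{"slide":[0,0,-1],"spin":0},{"slide":[0,0,-1],"spin":0}], gripper=100)

```text
time_s: 26.45
tcp_pos: [0.5482, -0.2601, 0.2234]
ee_rot: [[0.997, -0.048, -0.064], [-0.05, -0.998, -0.029], [-0.062, 0.032, -0.998]]
wrist_force: [-0.2, -0.8, -0.5]
gripper_width: 0.605
```

>>> servo_tool(deltas=[{"slide":[0,-1,0],"spin":0},{"slide":[0,-1,0],"spin":0},{"slide":[0,-1,0],"spin":0},{"slide":[0,-1,0],"spin":0},{"slide":[0,-1,0],"spin":0},{"slide":[0,-1,0],"spin":0},{"slide":[0,-1,0],"spin":0},{"slide":[0,-0.6,0],"spin":0}])

```text
time_s: 27.25
tcp_pos: [0.5614, -0.0673, 0.2229]
ee_rot: [[0.997, -0.053, -0.049], [-0.055, -0.998, -0.033], [-0.047, 0.036, -0.998]]
wrist_force: [-0.3, 1.1, -0.0]
gripper_width: 0.608
```

```bash
python3 -c "
from h import *
snap('scene','s23')
snap('wrist','w23')"
```

```text
27.3 [ 0.5616 -0.066   0.2229] [[0.997, -0.052, -0.049], [-0.054, -0.998, -0.032], [-0.047, 0.035, -0.998]] [-1.  -0.1 -0.8] 0.6100570280757112
27.35 [ 0.5615 -0.0673  0.2229] [[0.997, -0.052, -0.049], [-0.054, -0.998, -0.033], [-0.047, 0.035, -0.998]] [ 0.2 -0.5 -0.4] 0.6098995755278764
```

View pics/w23.png

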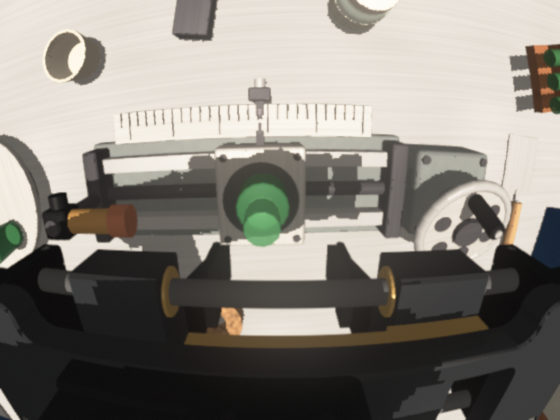

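View pics/s23.png

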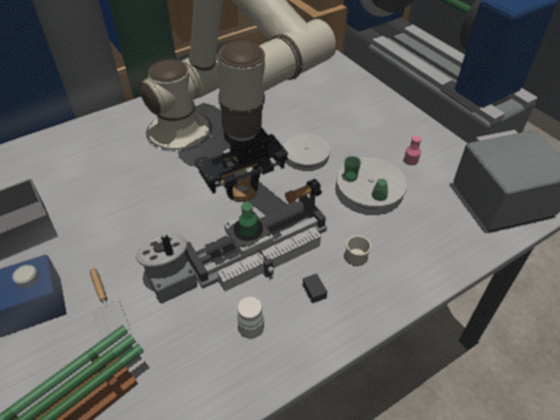

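```bash
python3 prof.py w23 254 266 102 146; python3 gap.py w23 245 95 275 145
```

```text
102 -
103 -
104 259.27 403 sx 646.6 sy -34.42
105 259.35 595 sx 645.6 sy -34.48
106 259.37 603 sx 644.6 sy -34.47
107 259.37 588 sx 643.6 sy -34.45
108 259.44 548 sx 642.6 sy -34.49
109 259.53 455 sx 641.6 sy -34.56
110 259.52 431 sx 640.6 sy -34.52
111 259.45 474 sx 639.6 sy -34.44
112 259.53 463 sx 638.6 sy -34.49
113 259.58 473 sx 637.6 sy -34.52
114 259.38 502 sx 636.5 sy -34.30
115 258.94 477 sx 635.5 sy -33.83
116 258.93 437 sx 634.5 sy -33.79
117 259.26 416 sx 633.5 sy -34.10
118 259.31 344 sx 632.5 sy -34.13
119 258.17 81 sx 631.5 sy -32.96
120 -
121 -
122 -
123 259.53 165 sx 627.4 sy -34.22
124 259.56 226 sx 626.4 sy -34.23
125 259.51 226 sx 625.4 sy -34.16
126 259.48 219 sx 624.4 sy -34.10
127 259.51 218 sx 623.4 sy -34.10
128 259.58 205 sx 622.4 sy -34.15
129 259.6 207 sx 621.3 sy -34.14
130 259.48 322 sx 620.3 sy -33.99
131 259.38 492 sx 619.3 sy -33.87
132 259.48 551 sx 618.3 sy -33.94
133 259.56 629 sx 617.3 sy -34.01
134 259.54 654 sx 616.3 sy -33.95
135 259.48 615 sx 615.2 sy -33.87
136 259.58 419 sx 614.2 sy -33.95
137 259.89 275 sx 613.2 sy -34.23
138 260.02 268 sx 612.2 sy -34.34
139 260.09 274 sx 611.1 sy -34.38
140 260.13 269 sx 610.1 sy -34.39
141 260.4 186 sx 609.1 sy -34.64
142 263.29 82 sx 608.0 sy -37.53
143 265.12 43 sx 606.9 sy -39.35
144 -
145 -
11.8
```

View pics/w23g.png

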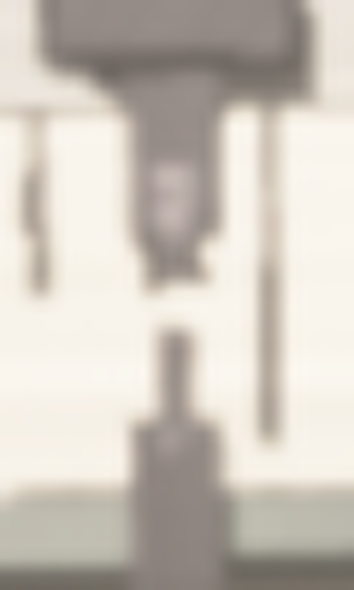

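The top-down view shows the pointers in line: tips at -34.1 and -34.2 mm, crop centres about 176 and 177. The blank stands on the pad, and the tumbler and cone stand on the turntable. The gripper is clear of everything, so I'm handing the job in.

```bash
python3 -c "
from station import r,sense
print(sense()['time_s']);print(r.finish_job())"
```

```text
27.35
the job is handed in; nothing more can be done
None
```

I moved the green necked blank from the turntable to the pad, cranked the carriage until the pointers lined up, let go, and handed the job in at 27.4 s. The hand-in gives no verdict.

- **Blank:** it stands upright and wholly on the pad. After I set it down it was about 4 mm off centre, with at least 11 mm of margin to the pad's edge.
- **Pointers:** the last view from above puts the tips about 0.1 mm apart. The profile along the wider shanks disagreed a little: it put the carriage up to 0.6 mm past the mark, though the enlarged crop showed about 0.2 mm, so I judged them in line.
- **Approach:** I stopped the crank about 0.65 mm short, checked from above, then regripped the knob for the last 12°. I only ever turned it clockwise, so the free play did not come into it.
- **Other pieces:** the tumbler and cone are still standing on the turntable. The pink look-alike and the bench items look undisturbed in the last scene picture.
- **Forces:** the highest wrist reading I saw was about 15 N, well under the limit.
- **Tool lean:** the tool drifted to about 5° off vertical while carrying the blank. I levelled the blank by pressing it lightly onto the pad before letting go.

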